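# Draw a microscope boom together with a drift and pin it

### The job

The telescopic boom of the microscope stand is to be pinned, but its inner arm stands some millimetres too far out, so its cross holes are out of line with those of the sleeve. Take the red-handled tapered drift from the wooden block and work it down by feel through the hole nearer the pillar, letting the drift and not your hand move the arm, until the arm is drawn up to its washer and the drift is wedged tight under a push of about 22 to 25 N, never more than 30 N. Then put the brass-handled pin down fully home in the other hole, leave both standing there, and leave the loupe, the parts tray and the watch movement where they are.

Things in the scene. Friction and masses are not known exactly. Their poses are not given: they have to be found in the camera images.
- stand: Microscope boom stand, fixed. Grey base, 25 mm steel pillar 324 mm tall, white carriage, level aluminium boom sleeve (40 mm square tube, 4 mm walls, 270 mm long), its top 125 mm above the bench. Origin on the bench below the point midway between the sleeve's two cross holes; the boom runs along y, the pillar stands at y = +225 mm, z up.
- inner_arm: Steel 30 mm square bar, slides stiffly (7 N) in the sleeve; two upright 14 mm through holes 80 mm apart. Holes in line: origin on the stand's z axis, 90 mm up. Starts 3.7 to 7.3 mm too far along the stand's -y. Its 44 mm flange stops on a brown washer at the sleeve's mouth, unevenly worn: holes then 0.3 to 2.7 mm short of line. Focus block, knobs (top 133 mm up) and ring at y = -155 to -286 mm.
- sleeve_hole_a (a point): Centre of the mouth of the sleeve's hole nearer the pillar, on the sleeve's top face, 125 mm above the bench. Round 14 mm hole straight down through top wall and bottom wall. Axes as the stand's: z up, y along the boom towards the pillar.
- sleeve_hole_b (a point): The same for the sleeve's other hole, 80 mm farther from the pillar, 14 mm.
- bar_hole_a (a point): Centre of the mouth of the inner arm's 14 mm hole that belongs under sleeve_hole_a, on the arm's top face, 5 mm below the sleeve's top. It moves with the inner arm; in line it is straight below sleeve_hole_a.
- bar_hole_b (a point): The same for the arm's hole that belongs under sleeve_hole_b.
- drift: Tapered steel drift, upright, 0.15 kg. Origin: underside of its collar, z up. Collar 24 mm wide, 5 thick; red round grip 18 mm wide, 5 to 50 mm above the origin; below, a straight taper from 16 mm to a blunt 6 mm tip 82 mm down. Starts with its collar on the block. Drawing the arm takes 6 to 13 N; at the stop the push climbs some 3 N per mm. Tight with collar 5 to 25 mm above the sleeve; stays so.
- drift_tip (a point): The drift's lower tip, 82 mm below the underside of its collar.
- pin: Straight steel locking pin, upright, 0.13 kg. Origin at the centre of its collar's underside, z up. Collar 24 mm wide, 5 mm thick, above it an 18 mm round brass grip from 5 to 50 mm above the origin; shank 10 mm across and 50 mm long, the last 7 mm narrowing to 5 mm. Starts in the other hole of the block, collar on its top. Fully home its collar lies on the sleeve.
- pin_tip (a point): The pin's lower end, 50 mm below the underside of its collar.
- block: Wooden tool block 60 x 150 mm, 90 mm high, fixed, with two upright holes 80 mm apart along its y axis in which drift and pin stand (which is in which varies). Origin at the centre of its underside.
- movement: Watch movement on a round black holder, 44 mm across and 20 mm high, loose on the bench below the boom's head ring. Origin at the centre of its underside. Leave it.
- loupe: Black eye loupe, 34 mm across, 28 mm high, loose on the bench. Origin at the centre of its underside. Leave it.
- parts_tray: Shallow pale tray of four compartments with watch parts, 70 x 90 x 18 mm, loose on the bench. Origin at the centre of its underside. Leave it.
Not all that is in view belongs to the job. Leave any blue look-alike of the pin alone.

How it is judged:
On the way, in this order (a step that is already met when the one before it is completed fails the run):
1. the drift's tip is in the arm's hole nearer the pillar while the holes are still out of line (z of drift_tip in the frame of sleeve_hole_a below -0.012 m and horizontal distance between drift_tip and sleeve_hole_a below 0.01 m and horizontal distance between bar_hole_a and sleeve_hole_a above 0.0028 m), for 0.05 s.
2. the arm is drawn in and the drift is wedged tight in both (contact force between drift and stand above 25 N and z of drift_tip in the frame of sleeve_hole_a below -0.045 m and angle between drift's own z axis and vertical below 0.08 rad and horizontal distance between bar_hole_a and sleeve_hole_a below 0.0035 m), for 0.2 s.
3. the pin is home in the other hole (z of pin in the frame of sleeve_hole_b below 0.0025 m and horizontal distance between pin and sleeve_hole_b below 0.003 m and angle between pin's own z axis and vertical below 0.06 rad), for 0.2 s.
At the end, for the whole second after the job is handed in: Drift in the hole nearer the pillar: wedged tight (contact forces on the stand over 25 N in all), tip 45 mm or more below the sleeve's top, upright to 4.6 deg; arm's hole within 3.5 mm of the sleeve's. Pin in the other hole: collar within 2.5 mm of the sleeve, 3 mm of centre, 3.4 deg; both at rest (all of step 2 and all of step 3 and linear speed of each of drift, pin below 0.01 m/s); the robot touches nothing.
It fails at once if drift or pin is forced: its contact forces on the stand add up to more than 68 N (a wedging push of 30 N stays below that) (contact force between any of drift, pin and stand above 68 N).
It fails at once if the robot itself pushes on the inner arm with more than 3 N (contact force between any of the fingers, the arm and inner_arm above 3 N).
It fails at once if the loupe, the tray or the movement is shifted by more than 15 mm (distance of any of loupe, parts_tray, movement from where it was at the start of the episode above 0.015 m).
It also fails if it takes over 61 s, if anything falls off the work surface, if the arm or the gripper's body presses on something with over 40 N, if the wrist force passes 120 N, or if a joint passes its speed limit or range.

### The arm

A 6-joint arm with a two-finger parallel gripper is mounted at the origin on the work surface. World frame = base frame: x ahead of the robot, y to its left, z up, the work surface at z = 0. Lengths are in m, angles in rad, forces in N, time in s.
With the tool pointing down it reaches from about 0.25 to 0.725 m from the base axis. Payload 4 kg.
Tool frame: the origin (TCP) lies on the centre line of the jaws, within the pads' length; the fingertips stand 25 mm ahead of it and the grasp point (between the pads) lies 6 mm ahead of it; z points along the fingers, x is the direction in which the jaws open and shut, and the axes are right-handed (so a half turn about z gives the same grasp; the last joint's range is limited). The gripper opens to 85 mm and grips with 20 to 120 N. Pads are 22 mm wide; open, the fingers measure 114 mm over their backs; the gripper's body (76 mm by 85 mm) begins 54 mm behind the grasp point. The pads swing forward as they close: fully open they stand 13 mm farther back than shut.
Start: joints at [-1.269, 0.241, 0.005, 1.335, 0, 1.571], TCP at [0.149, -0.477, 0.256] pointing down, gripper open.
Joint ranges: [-2.72, 2.72], [-1.05, 1.87], [-1.09, 1.28], [-1.99, 2.15], [-1.42, 1.44], [-3.14, 3.14]. Speed limits (rad/s): [2.79, 2.79, 3.14, 3.14, 3.14, 3.14].

### API

Orientations are given as a unit quaternion [x, y, z, w].
In Python, from workcell import bot, imaging, order gives the robot as it stands.
- The arm moves only by the tool carry_out, never from a script. Its argument "moves" is a list of rows, each a list of 5 numbers: the shift along the tool's x, y, z scaled (see below), then the turn about the tool's z scaled (see below), then the opening, from -1 (shut) to 1 (fully open). In form: [[tx, ty, tz, roll, hand], ...]. A call has 1 to 20 rows; each row is the pose to reach, as a shift and turn from the pose commanded when the call began, along the tool's axes at that moment; what a row does not reach only later rows make up. The controller multiplies each number of a shift by 0.1 m and each number of a turn by 90 degrees. A row lasts 1/10 s, in which the tool goes at most 50 mm and 8.59 degrees, less where a joint would pass 70% of its speed; a pose out of reach is approached as far as the arm can. A call with a number of a shift or a turn outside -1 to 1 is refused whole. A call with a gripper value outside its range is refused whole. The fingers move at their own pace and stop on an object; the grip force is fixed at half the most. Time passes only in rows, so rows that repeat a pose let the fingers close. It gives the time, the measured TCP pose, the force and the opening at its end, in the units of the state.
- bot.get_obs(): the state, without advancing time (a new reading comes with each control period).
- imaging.camera(name): name is "side" or "top" or "wrist"; returns the picture (480x640x3 uint8, red, green, blue); there is no depth.
- imaging.camera_model(name): a dict with "fovy" (degrees; the focal length in pixels is half the picture's height over the tangent of half this angle, whatever the lens; pixels are square), "cx", "cy" (the principal point, pixels), "dist" ([k1, k2, p1, p2, k3] as OpenCV has them; the pictures are not rectified), "eye" and "rotation" of the camera in the world. Camera axes: x right, y up, looking along -z (the intrinsics and any distortion apply to the point x, -y, -z); pixel columns grow to the right and rows downward; lengths in m; the calibration is good to about 2 mm. A picture is of the moment at which its call begins: read the wrist's pose just before it. camera_model takes no time and is no camera call; for the wrist camera it gives the pose at the moment of the call.
- order.job_done(): hands the job in, once; it reports no verdict.
The state is a dict: "clock": time; "joint_pos": joint angles; "joint_vel": joint speeds; "tau": joint torques, N m; "eef_pos": TCP position; "tool_rot": TCP orientation; "ft_force": force on the tool from outside, world axes, zero at the start; "ft_torque": the same for the moment, N m; "grip_width": finger opening in m.
Only numpy, scipy, OpenCV 4.12 (cv2) and the standard library are available. Lean on these libraries where they do the work, as an engineer would, in place of code of your own. Each camera call takes 0.05 s, during which the arm holds its last target.

## Working session

There is one attempt and no reset: what is moved stays moved. The work goes in short steps, Python scripts to look and compute and a tool call to move; the robot and the scene stay as the last step left them, time stands still between calls to the robot, and variables do not carry over. Pictures are saved under pics/ and viewed, and the job is handed in when it is done.

Besides the shell and the picture viewer there is one more tool, called after "Call:" by a JSON object that holds its "op" and its "data". carry_out: Moves the arm, as the interface text tells. Its arguments: {"type":"object","properties":{"moves":{"type":"array","items":{"type":"array","items":{"type":"number","minimum":-1,"maximum":1}}}},"required":["moves"]}

```bash
mkdir -p pics; ls; python3 - <<'E'
from workcell import bot, imaging, order
import cv2
print(bot.get_obs())
for n in ["side","top","wrist"]:
    print(n, imaging.camera_model(n))
    cv2.imwrite(f"pics/{n}0.png", imaging.camera(n)[:,:,::-1])
E
```

```text
pics
{'clock': 0.0, 'joint_pos': array([-1.26897838e+00,  2.41402711e-01,  3.72770992e-03,  1.33519673e+00,
        4.81979485e-06,  1.57079023e+00]), 'joint_vel': array([-0.00065772, -0.0002061 , -0.00128984,  0.00047436, -0.00122729,
       -0.00018871]), 'tau': array([ 3.51289000e-04, -3.72318721e+01,  2.52406955e+01,  1.71323150e-02,
        5.09917697e-05,  8.71852563e-06]), 'eef_pos': array([ 0.14845787, -0.47684711,  0.25541936]), 'tool_rot': array([ 8.05375964e-01, -5.92763426e-01, -8.34307219e-04, -6.17057179e-04]), 'ft_force': array([-0.13769094,  0.13561931,  0.12281274]), 'ft_torque': array([ 0.01473722, -0.01896021,  0.02730357]), 'grip_width': 0.08524359345672458}
side {'fovy': 45.757151615259495, 'cx': 319.31857960872713, 'cy': 245.35303572554216, 'dist': array([0.04888952, 0.        , 0.        , 0.        , 0.        ]), 'eye': array([0.21561273, 0.72181567, 0.57759658]), 'rotation': array([-0.09395512,  0.49344882,  0.84467269, -0.18495607])}
top {'fovy': 51.14795181456104, 'cx': 320.8298334177049, 'cy': 240.8043656075849, 'dist': array([-0.07391349,  0.        ,  0.        ,  0.        ,  0.        ]), 'eye': array([ 0.46646831, -0.0208532 ,  1.04427903]), 'rotation': array([ 0.02217738, -0.04076026, -0.69831154,  0.71428829])}
wrist {'fovy': 61.21581362156443, 'cx': 320.3384333113904, 'cy': 238.79056007259604, 'dist': array([-0.09044475,  0.        ,  0.        ,  0.        ,  0.        ]), 'eye': array([ 0.22028097, -0.45473544,  0.37290684]), 'rotation': array([-0.11808501,  0.08880344, -0.58589317,  0.79680554])}
```

View pics/side0.png

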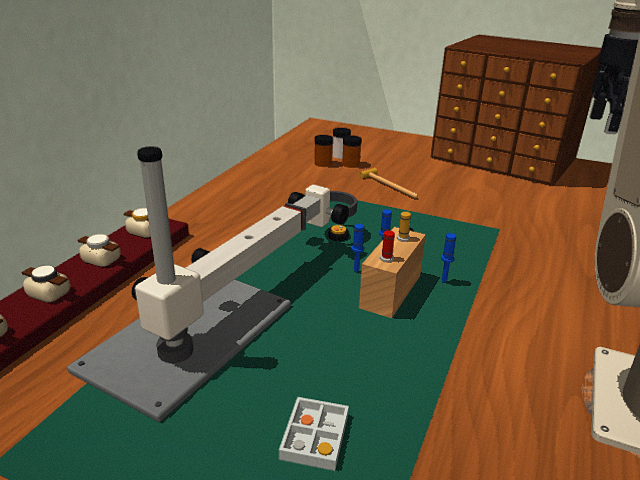

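View pics/top0.png

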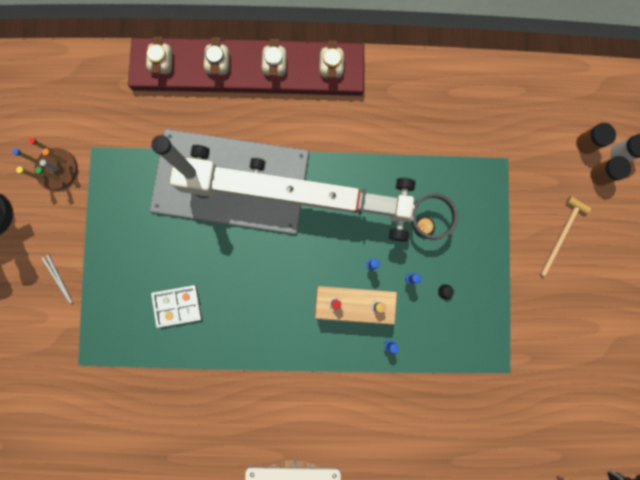

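View pics/wrist0.png

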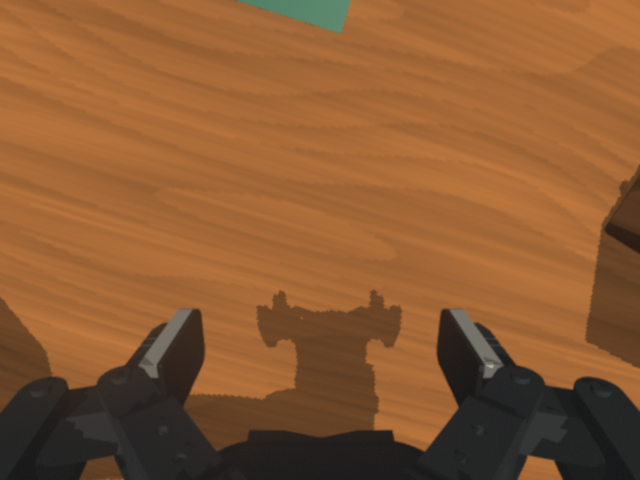

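The top view shows the boom holes near (291,188) and (333,195). The red drift is near (336,304), the brass pin near (379,307), and blue look-alikes stand around the block. I'll enlarge crops for the measurements.

```bash
cat > h.py <<'E'
import numpy as np, cv2
from scipy.spatial.transform import Rotation as R
def K(m,h=480):
    f=h/2/np.tan(np.radians(m["fovy"])/2)
    return np.array([[f,0,m["cx"]],[0,f,m["cy"]],[0,0,1]])
def ray(m,uv):
    p=cv2.undistortPoints(np.array([[uv]],float),K(m),m["dist"])[0,0]
    return R.from_quat(m["rotation"]).apply([p[0],-p[1],-1])
def atz(m,uv,z):
    d=ray(m,uv); e=np.array(m["eye"]); return e+d*(z-e[2])/d[2]
def proj(m,X):
    c=R.from_quat(m["rotation"]).inv().apply(np.array(X)-m["eye"])
    q=np.array([[c[0],-c[1],-c[2]]])
    return cv2.projectPoints(q,np.zeros(3),np.zeros(3),K(m),m["dist"])[0][0,0]
def tri(ms,uvs):
    A=np.zeros((3,3));b=np.zeros(3)
    for m,uv in zip(ms,uvs):
        d=ray(m,uv);d/=np.linalg.norm(d);P=np.eye(3)-np.outer(d,d);A+=P;b+=P@m["eye"]
    return np.linalg.solve(A,b)
def crop(img,x,y,w,h,s,name):
    cv2.imwrite("pics/"+name,cv2.resize(img[y:y+h,x:x+w],None,fx=s,fy=s,interpolation=cv2.INTER_CUBIC))
E
python3 - <<'E'
from h import *
t=cv2.imread("pics/top0.png"); s=cv2.imread("pics/side0.png")
crop(t,270,160,150,110,5,"tc1.png"); crop(t,310,240,150,120,5,"tc2.png"); crop(s,230,180,230,140,3.4,"sc1.png")
E
```

```text
(no output)
```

View pics/tc1.png

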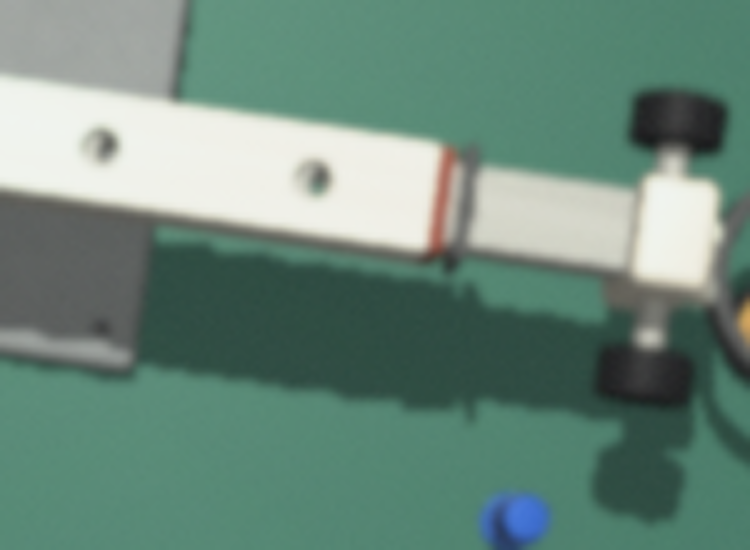

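View pics/tc2.png

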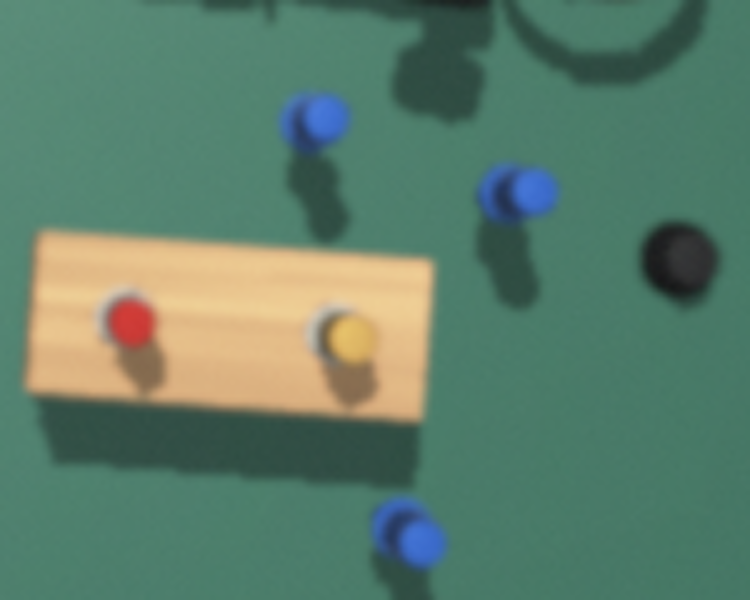

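View pics/sc1.png

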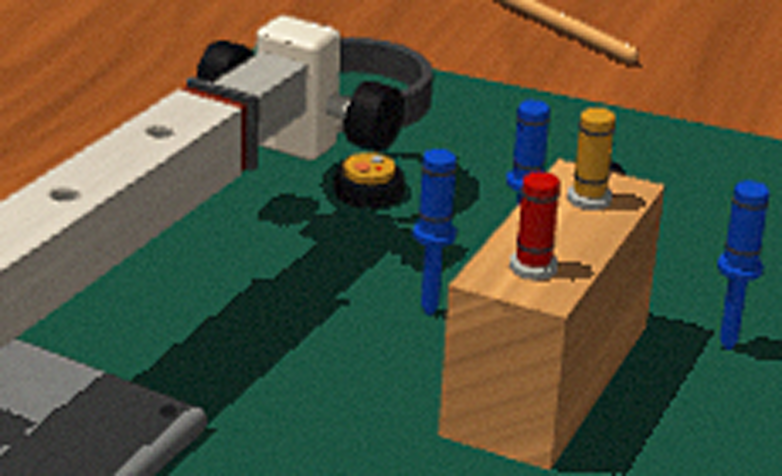

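```bash
python3 - <<'E'
from h import *
from workcell import imaging
T=imaging.camera_model("top");S=imaging.camera_model("side")
c=lambda p,x0,y0,s:(x0+(p[0]+.5)/s-.5,y0+(p[1]+.5)/s-.5)
top={'A':(c((99,146),270,160,5),.125),'B':(c((313,177),270,160,5),.125),'drift':(c((131,322),310,240,5),.14),'pin':(c((352,339),310,240,5),.14)}
side={'A':c((65,195),230,180,3.4),'B':c((160,131.5),230,180,3.4),'drift':c((541,181),230,180,3.4),'pin':c((598,117),230,180,3.4)}
for k in top:
    print(k,'top',atz(T,*top[k]).round(4),'side',atz(S,side[k],top[k][1]).round(4),'tri',tri([T,S],[top[k][0],side[k]]).round(4))
cs=[atz(T,c(p,310,240,5),.09)[:2] for p in [(38,230),(435,260),(423,421),(26,392)]]
cs=np.array(cs);print(cs.round(4),cs.mean(0),np.linalg.norm(cs-np.roll(cs,1,0),axis=1))
for n,p in {'blue1':(326,119),'blue2':(535,192),'blue3':(422,543),'loupe':(685,260)}.items(): print(n,atz(T,c(p,310,240,5),.1))
for n,p in {'knobtop':(678,122),'knob low':(645,372)}.items(): print(n,atz(T,c(p,270,160,5),.12))
E
```

```text
A top [0.6444 0.0163 0.125 ] side [0.6423 0.0179 0.125 ] tri [0.6441 0.0161 0.1238]
B top [ 0.6348 -0.0635  0.125 ] side [ 0.6327 -0.0621  0.125 ] tri [ 0.6343 -0.0638  0.124 ]
drift top [ 0.4343 -0.0731  0.14  ] side [ 0.4324 -0.0713  0.14  ] tri [ 0.4336 -0.0733  0.1387]
pin top [ 0.4297 -0.1529  0.14  ] side [ 0.4275 -0.15    0.14  ] tri [ 0.429  -0.1533  0.1382]
[[ 0.4665 -0.04  ]
 [ 0.4582 -0.1916]
 [ 0.3972 -0.1877]
 [ 0.4054 -0.0368]] [ 0.43183167 -0.11401285] [0.0611905  0.1518336  0.0611303  0.15110138]
blue1 [ 0.51061191 -0.14777593  0.1       ]
blue2 [ 0.48466611 -0.22774763  0.1       ]
blue3 [ 0.35251363 -0.186119    0.1       ]
loupe [ 0.46001879 -0.28551549  0.1       ]
knobtop [ 0.66050551 -0.2009904   0.12      ]
knob low [ 0.56546402 -0.18903064  0.12      ]
```

Call:
{"op": "carry_out", "data": {"moves": [[-0.4,-0.5,0,-0.1,0.3],[-0.75,-1,0,-0.2,0.3],[-0.75,-1,0,-0.29,0.3],[-0.75,-1,0,-0.38,0.3],[-0.75,-1,0,-0.47,0.3],[-0.75,-1,0,-0.56,0.3],[-0.75,-1,0,-0.65,0.3],[-0.75,-1,0,-0.731,0.3],[-0.75,-1,0,-0.731,0.3]]}}

```text
clock: 1.05
eef_pos: [0.2217, -0.3758, 0.2561]
tool_rot: [0.998, -0.06, -0.0, -0.0]
ft_force: [0.3, -0.3, -1.0]
grip_width: 0.0556
```

Call:
{"op": "carry_out", "data": {"moves": [[0.3,-0.5,0,0,0.3],[0.6,-1,0,0,0.3]]}}

```text
clock: 1.25
eef_pos: [0.2831, -0.2971, 0.256]
tool_rot: [0.998, -0.064, 0.0, -0.0]
ft_force: [1.0, -1.0, 0.3]
grip_width: 0.0554
```

Call:
{"op": "carry_out", "data": {"moves": [[0.3,-0.5,0,0,0.3],[0.6,-1,0,0,0.3]]}}

```text
clock: 1.45
eef_pos: [0.3452, -0.2168, 0.2563]
tool_rot: [0.998, -0.063, 0.0, 0.0]
ft_force: [0.9, -1.4, 0.5]
grip_width: 0.0554
```

Call:
{"op": "carry_out", "data": {"moves": [[0.3,-0.5,0,0,0.3],[0.54,-1,0,0,0.3],[0.54,-1,0,0,0.3]]}}

```text
clock: 1.75
eef_pos: [0.4122, -0.1218, 0.2562]
tool_rot: [0.998, -0.059, 0.0, -0.001]
ft_force: [-0.7, -0.2, 0.3]
grip_width: 0.0559
```

```bash
python3 - <<'E'
from workcell import bot, imaging, order
import cv2
o=bot.get_obs();print(o['clock'],o['eef_pos'],o['joint_pos'],o['ft_force'])
m=imaging.camera_model('wrist');im=imaging.camera('wrist')[:,:,::-1]
cv2.imwrite("pics/w1.png",im);import pickle;pickle.dump((m,o),open('pics/w1.pkl','wb'))
E
```

```text
1.75 [ 0.41222983 -0.12184925  0.25618359] [-2.88234180e-01  1.01564117e-01 -1.64973819e-01  1.30383907e+00
  1.28431647e-03  1.40065546e+00] [-0.65070135 -0.23225952  0.30277814]
```

View pics/w1.png

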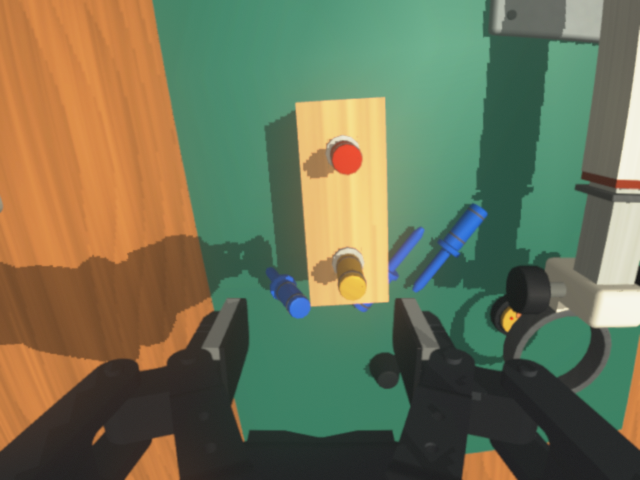

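```bash
python3 - <<'E'
from h import *
import pickle
m,o=pickle.load(open('pics/w1.pkl','rb'))
print(m['eye'],atz(m,(347,157),.14),atz(m,(350,285),.14))
print(proj(m,[*(o['eef_pos'][:2]),o['eef_pos'][2]-.006]))
E
```

```text
[ 0.42146715 -0.04770661  0.37367657] [ 0.43399454 -0.07149759  0.14      ] [ 0.42806562 -0.15016361  0.14      ]
[318.89197898 341.6931241 ]
```

Call:
{"op": "carry_out", "data": {"moves": [[0.08,-0.26,0.1,0,0.1],[0.157,-0.515,0.2,0,0.1],[0.157,-0.515,0.5,0,0.1],[0.157,-0.515,0.8,0,0.1],[0.157,-0.515,0.8,0,0.1]]}}

```text
clock: 2.3
eef_pos: [0.4287, -0.076, 0.1728]
tool_rot: [0.998, -0.061, -0.004, -0.0]
ft_force: [-0.1, 0.1, -0.0]
grip_width: 0.0465
```

```bash
cat > snap.py <<'E'
import sys,pickle,cv2
from workcell import bot, imaging
n=sys.argv[1]; cams=sys.argv[2:] or ['wrist']
o=bot.get_obs();print(o['clock'],o['eef_pos'].round(4),o['ft_force'].round(2),o['grip_width'].round(4))
for c in cams:
    m=imaging.camera_model(c);im=imaging.camera(c)[:,:,::-1]
    cv2.imwrite(f"pics/{n}_{c}.png",im);pickle.dump((m,o),open(f'pics/{n}_{c}.pkl','wb'))
E
python3 snap.py w2
```

```text
Traceback (most recent call last):
  File "snap.py", line 4, in <module>
    o=bot.get_obs();print(o['clock'],o['eef_pos'].round(4),o['ft_force'].round(2),o['grip_width'].round(4))
                                                                                  ^^^^^^^^^^^^^^^^^^^^^
AttributeError: 'float' object has no attribute 'round'
```

```bash
sed -i "s/o\['grip_width'\].round(4)/round(o['grip_width'],4)/" snap.py
python3 snap.py w2
```

```text
2.3 [ 0.4287 -0.076   0.1728] [-0.11  0.13 -0.  ] 0.0465
```

View pics/w2_wrist.png

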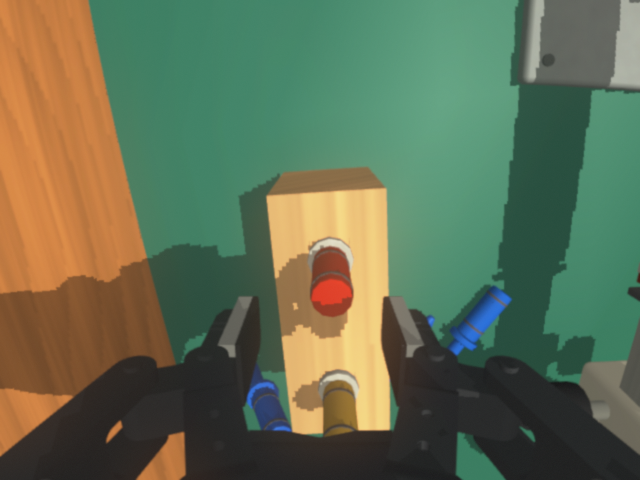

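```bash
python3 - <<'E'
from h import *
import pickle
from workcell import bot
m,o=pickle.load(open('pics/w2_wrist.pkl','rb'))
print(atz(m,(332,296),.14),atz(m,(331,247),.0925))
o=bot.get_obs();print(o['eef_pos'],o['joint_pos'],R.from_quat(o['tool_rot']).as_matrix().round(3))
E
```

```text
[ 0.43417249 -0.07168813  0.14      ] [ 0.4351328  -0.06639363  0.0925    ]
[ 0.43013298 -0.07634     0.17490984] [-1.75538700e-01  1.77022517e-01 -2.96835124e-01  1.10204129e+00
 -1.76076170e-04  1.51821860e+00] [[ 0.992 -0.123 -0.005]
 [-0.123 -0.992  0.001]
 [-0.005 -0.    -1.   ]]
```

Call:
{"op": "carry_out", "data": {"moves": [[0.035,-0.045,0.15,0,0.1],[0.035,-0.045,0.3,0,0.1],[0.035,-0.045,0.45,0,0.1],[0.035,-0.045,0.45,0,0.1],[0.035,-0.045,0.45,0,0.1]]}}

```text
clock: 2.85
eef_pos: [0.4368, -0.0727, 0.1327]
tool_rot: [0.998, -0.061, 0.001, 0.0]
ft_force: [0.5, -0.5, 0.4]
grip_width: 0.0468
```

```bash
python3 snap.py w3
```

```text
2.85 [ 0.4368 -0.0727  0.1327] [ 0.54 -0.47  0.4 ] 0.0468
```

View pics/w3_wrist.png

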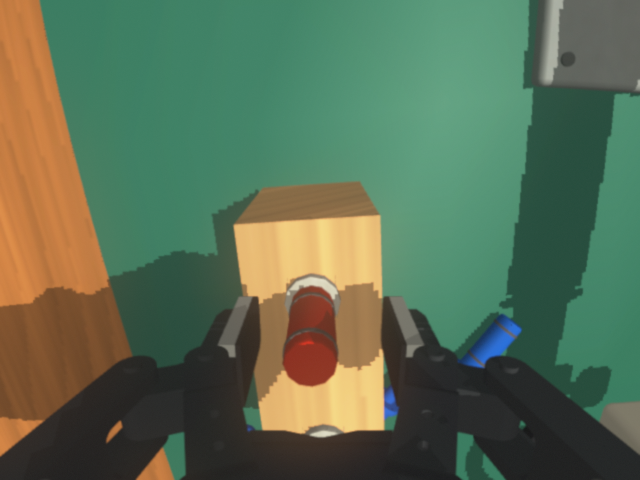

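Call:
{"op": "carry_out", "data": {"moves": [[-0.025,0,0.03,0,0.1],[-0.025,0,0.03,0,0.1],[-0.025,0,0.03,0,0.1]]}}

```text
clock: 3.2
eef_pos: [0.4336, -0.0719, 0.1287]
tool_rot: [0.998, -0.06, 0.0, 0.0]
ft_force: [0.7, 0.4, 0.1]
grip_width: 0.047
```

```bash
python3 snap.py w4; python3 - <<'E'
from h import *
import pickle
m,o=pickle.load(open('pics/w3_wrist.pkl','rb'))
print(atz(m,(310,362),.14))
E
```

```text
3.2 [ 0.4336 -0.0719  0.1287] [0.67 0.36 0.1 ] 0.047
[ 0.43417067 -0.07170187  0.14      ]
```

View pics/w4_wrist.png

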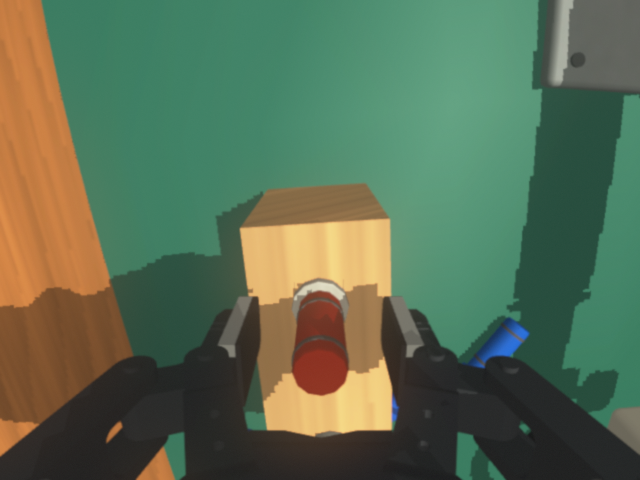

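The drift is centred between the jaws, so I'll close on it.

Call:
{"op": "carry_out", "data": {"moves": [[0,0,0,0,-0.3],[0,0,0,0,-1],[0,0,0,0,-1],[0,0,0,0,-1],[0,0,0,0,-1],[0,0,0,0,-1]]}}

```text
clock: 3.85
eef_pos: [0.4336, -0.0719, 0.1285]
tool_rot: [0.998, -0.06, 0.0, -0.0]
ft_force: [-1.5, 0.1, 4.5]
grip_width: 0.0165
```

Call:
{"op": "carry_out", "data": {"moves": [[0,0,-0.1,0,-1],[0,0,-0.3,0,-1],[0,0,-0.5,0,-1],[0,0,-0.75,0,-1],[0,0,-1,0,-1]]}}

```text
clock: 4.35
eef_pos: [0.4332, -0.0718, 0.2292]
tool_rot: [0.998, -0.06, -0.0, -0.0]
ft_force: [1.6, -0.3, -1.7]
grip_width: 0.017
```

Call:
{"op": "carry_out", "data": {"moves": [[0,0,-0.25,0,-1],[0,0,-0.5,0,-1],[0,0,-0.5,0,-1],[0,0,-0.5,0,-1]]}}

```text
clock: 4.75
eef_pos: [0.4337, -0.0719, 0.2783]
tool_rot: [0.998, -0.06, 0.0, 0.0]
ft_force: [-0.3, 0.4, -2.1]
grip_width: 0.0164
```

```bash
python3 snap.py w5
```

```text
4.75 [ 0.4337 -0.0719  0.2783] [-0.31  0.37 -2.12] 0.0164
```

View pics/w5_wrist.png

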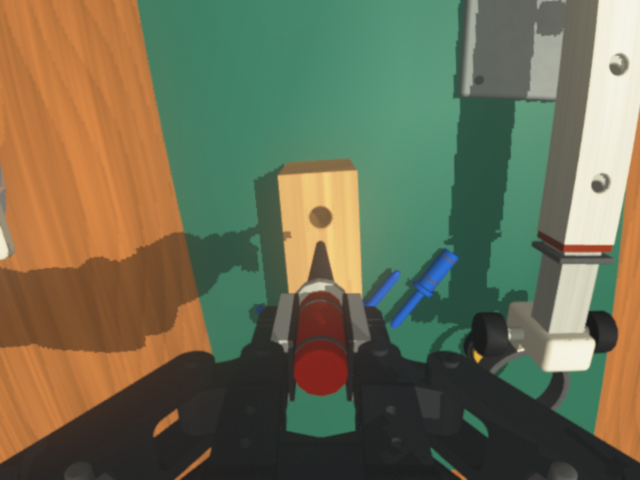

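```bash
python3 - <<'E'
from h import *
import pickle
m,o=pickle.load(open('pics/w5_wrist.pkl','rb'))
print('tip',atz(m,(321,243),o['eef_pos'][2]-.1207), 'pred',proj(m,[*o['eef_pos'][:2],o['eef_pos'][2]-.1207]))
print('A',atz(m,(619,63.5),.125),'B',atz(m,(600,182.5),.125))
E
```

```text
tip [ 0.43456379 -0.07233862  0.15756293] pred [319.45958147 242.46381239]
A [0.64404345 0.01719756 0.125     ] B [ 0.63333275 -0.0619917   0.125     ]
```

Call:
{"op": "carry_out", "data": {"moves": [[0.3,-0.2,0,0,-1],[0.6,-0.4,0,0,-1],[0.9,-0.55,0,0,-1],[0.99,-0.55,0,0,-1]]}}

```text
clock: 5.2
eef_pos: [0.5401, -0.0277, 0.2756]
tool_rot: [0.998, -0.059, -0.001, -0.0]
ft_force: [-0.9, 0.4, -1.4]
grip_width: 0.0165
```

Call:
{"op": "carry_out", "data": {"moves": [[0.3,-0.2,0,0,-1],[0.6,-0.4,0,0,-1],[0.9,-0.55,0,0,-1],[0.99,-0.55,0,0,-1],[0.99,-0.55,0,0,-1],[0.99,-0.55,0,0,-1]]}}

```text
clock: 5.8
eef_pos: [0.6423, 0.013, 0.2767]
tool_rot: [0.998, -0.061, -0.002, 0.0]
ft_force: [0.9, 0.2, -1.6]
grip_width: 0.0166
```

```bash
python3 snap.py w6
```

```text
5.8 [0.6423 0.013  0.2767] [ 0.91  0.22 -1.61] 0.0166
```

View pics/w6_wrist.png

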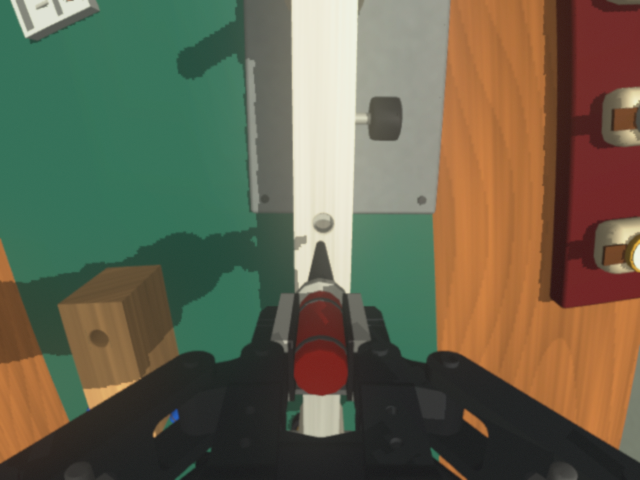

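```bash
python3 - <<'E'
from h import *
im=cv2.imread('pics/w6_wrist.png'); crop(im,280,195,80,60,10,'w6c.png')
E
```

```text
(no output)
```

View pics/w6c.png

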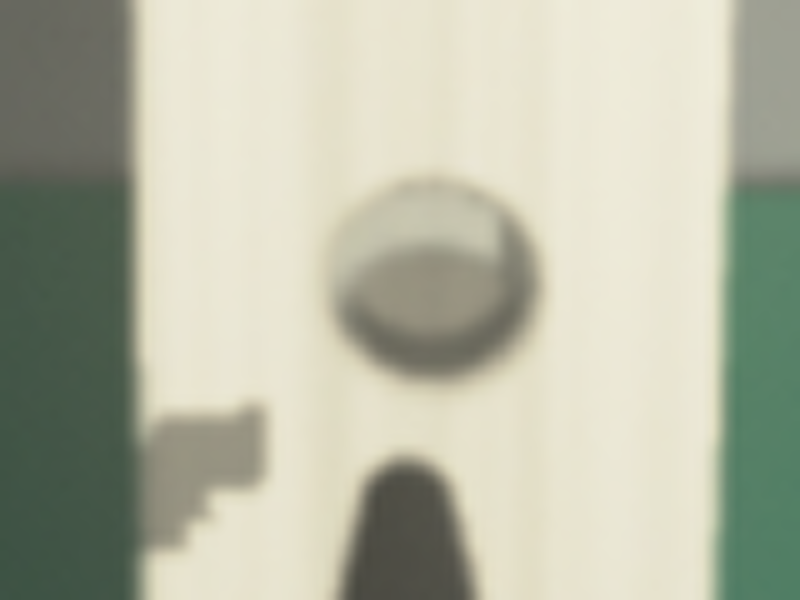

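```bash
python3 - <<'E'
from h import *
import pickle
m,o=pickle.load(open('pics/w6_wrist.pkl','rb'))
zt=o['eef_pos'][2]-.1207
print('tip',atz(m,(320.4,244.7),zt), 'pred',proj(m,[*o['eef_pos'][:2],zt]))
A=atz(m,(323.05,222.55),.125);print('A',A)
# upper edge of bar hole at z .12
print(atz(m,(323.2,219.4),.12),(atz(m,(280+43.5,195+24.5),.120)-A)@[.12,.993,0])
E
```

```text
tip [0.64218206 0.01151438 0.15598656] pred [320.26571536 242.34476752]
A [0.64458534 0.01725397 0.125     ]
[0.64481417 0.01818987 0.12      ] 0.0008851375122238963
```

Call:
{"op": "carry_out", "data": {"moves": [[0.017,-0.017,0.1,0,-1],[0.017,-0.017,0.2,0,-1],[0.017,-0.017,0.25,0,-1],[0.017,-0.017,0.25,0,-1],[0.017,-0.017,0.25,0,-1]]}}

```text
clock: 6.35
eef_pos: [0.645, 0.0149, 0.2532]
tool_rot: [0.998, -0.06, -0.0, 0.0]
ft_force: [0.7, 0.0, -1.4]
grip_width: 0.0163
```

```bash
python3 snap.py w7 wrist side top; python3 - <<'E'
from h import *
crop(cv2.imread('pics/w7_wrist.png'),270,180,100,75,8,'w7c.png')
crop(cv2.imread('pics/w7_side.png'),200,200,100,75,8,'s7c.png')
crop(cv2.imread('pics/w7_top.png'),250,150,100,75,8,'t7c.png')
E
```

```text
6.35 [0.645  0.0149 0.2532] [ 0.71  0.03 -1.4 ] 0.0163
```

View pics/w7c.png

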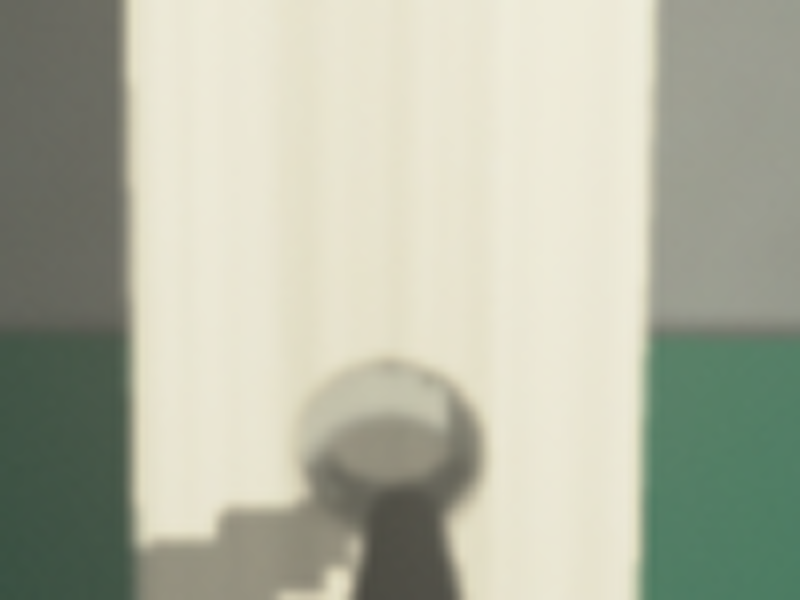

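View pics/s7c.png

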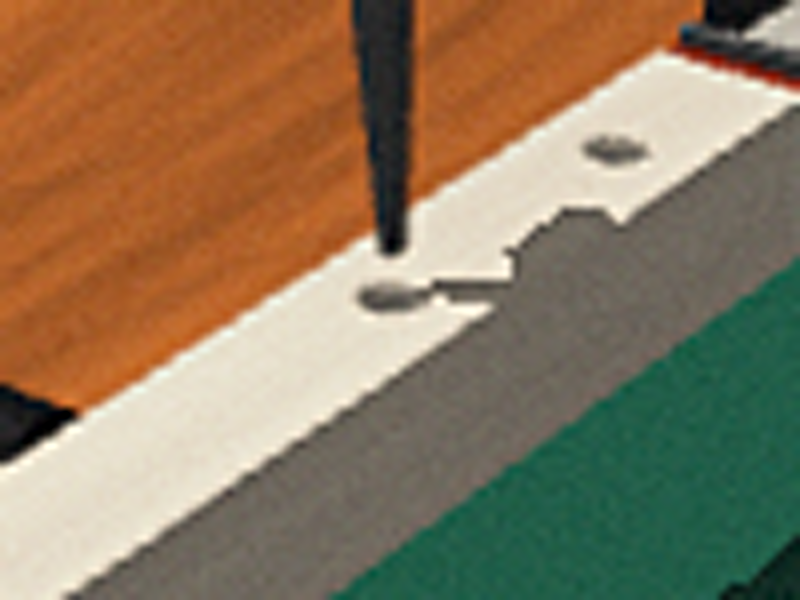

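```bash
python3 - <<'E'
from h import *
import pickle
m,o=pickle.load(open('pics/w7_wrist.pkl','rb'));S,_=pickle.load(open('pics/w7_side.pkl','rb'))
for v in (500,515,525):
    t=tri([m,S],[(320.3,180+v/8),(248.5,230.5)]);print('tip',t,atz(m,(320.3,180+v/8),.1325))
A1=atz(m,(270+391.5/8,180+443/8),.125);A2=atz(S,(248.6,236.7),.125);At=tri([m,S],[(270+391.5/8,180+443/8),(248.6,236.7)]);print(A1,A2,At)
ts=atz(S,(248.5,230.5),.1325);print('side tip',ts, ts-A2)
E
```

```text
tip [0.64490577 0.01504857 0.1348077 ] [0.6454247  0.01485277 0.1325    ]
tip [0.6450683  0.01400484 0.13439912] [0.64527932 0.01365066 0.1325    ]
tip [0.64517643 0.013308   0.13412894] [0.64518217 0.01284733 0.1325    ]
[0.64484675 0.01729503 0.125     ] [0.64304533 0.0171801  0.125     ] [0.64424439 0.01657109 0.12417619]
side tip [0.64670425 0.01061771 0.1325    ] [ 0.00365892 -0.00656239  0.0075    ]
```

View pics/t7c.png

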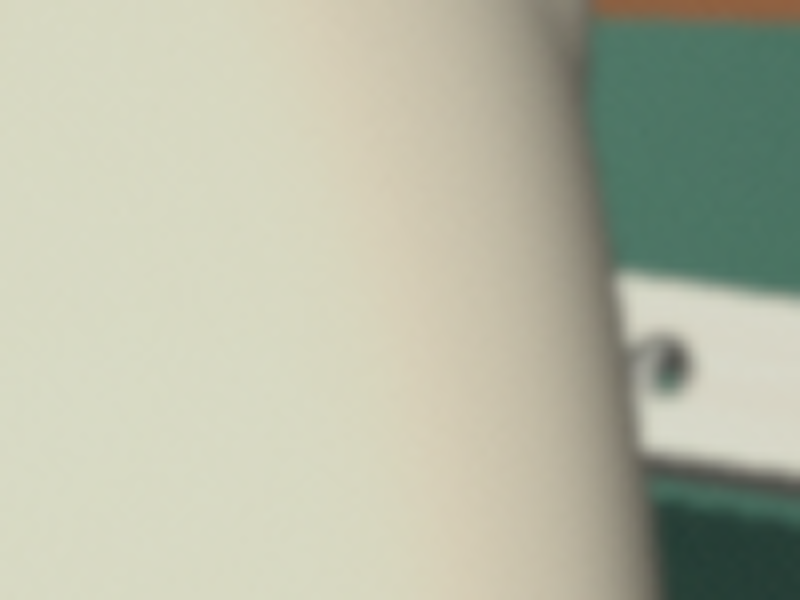

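Call:
{"op": "carry_out", "data": {"moves": [[-0.007,-0.002,0.04,0,-1],[-0.007,-0.002,0.08,0,-1],[-0.007,-0.002,0.08,0,-1],[-0.007,-0.002,0.08,0,-1]]}}

```text
clock: 6.9
eef_pos: [0.6445, 0.0153, 0.2449]
tool_rot: [0.998, -0.06, -0.0, 0.0]
ft_force: [0.4, 0.1, -1.2]
grip_width: 0.0165
```

```bash
python3 snap.py w8 wrist side; python3 - <<'E'
from h import *
crop(cv2.imread('pics/w8_wrist.png'),270,200,100,75,8,'w8c.png')
crop(cv2.imread('pics/w8_side.png'),200,200,100,75,8,'s8c.png')
E
```

```text
6.9 [0.6445 0.0153 0.2449] [ 0.42  0.1  -1.18] 0.0165
```

View pics/w8c.png

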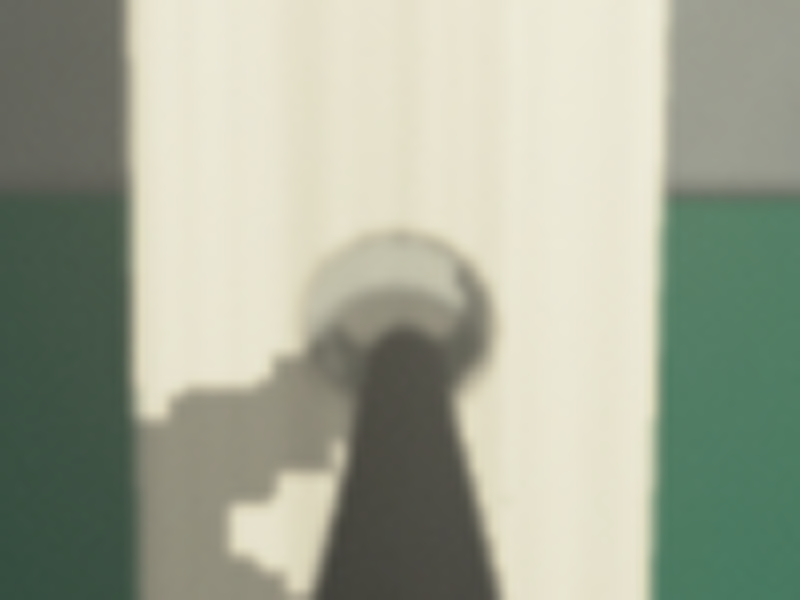

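View pics/s8c.png

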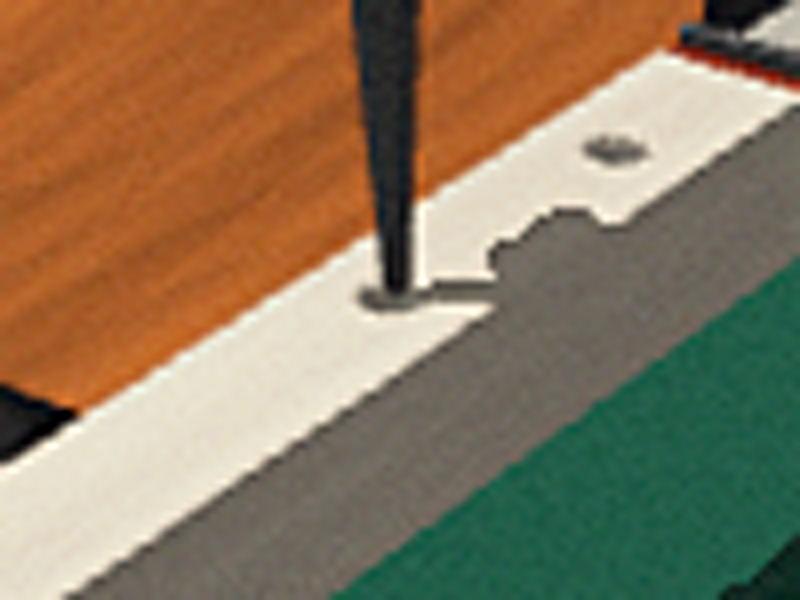

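Call:
{"op": "carry_out", "data": {"moves": [[0,-0.006,0.02,0,-1],[0,-0.006,0.04,0,-1],[0,-0.006,0.06,0,-1],[0,-0.006,0.06,0,-1]]}}

```text
clock: 7.4
eef_pos: [0.6445, 0.0158, 0.2388]
tool_rot: [0.998, -0.06, -0.0, 0.0]
ft_force: [0.5, -0.4, -2.4]
grip_width: 0.0169
```

Call:
{"op": "carry_out", "data": {"moves": [[0,0,0.015,0,-1],[0,0,0.03,0,-1],[0,0,0.04,0,-1],[0,0,0.04,0,-1]]}}

```text
clock: 7.8
eef_pos: [0.6446, 0.0157, 0.2351]
tool_rot: [0.998, -0.06, -0.0, 0.0]
ft_force: [0.2, -0.9, -1.7]
grip_width: 0.0163
```

```bash
python3 snap.py w9 wrist; python3 - <<'E'
from h import *
crop(cv2.imread('pics/w9_wrist.png'),270,200,100,75,8,'w9c.png')
E
```

```text
7.8 [0.6446 0.0157 0.2351] [ 0.23 -0.87 -1.71] 0.0163
```

View pics/w9c.png

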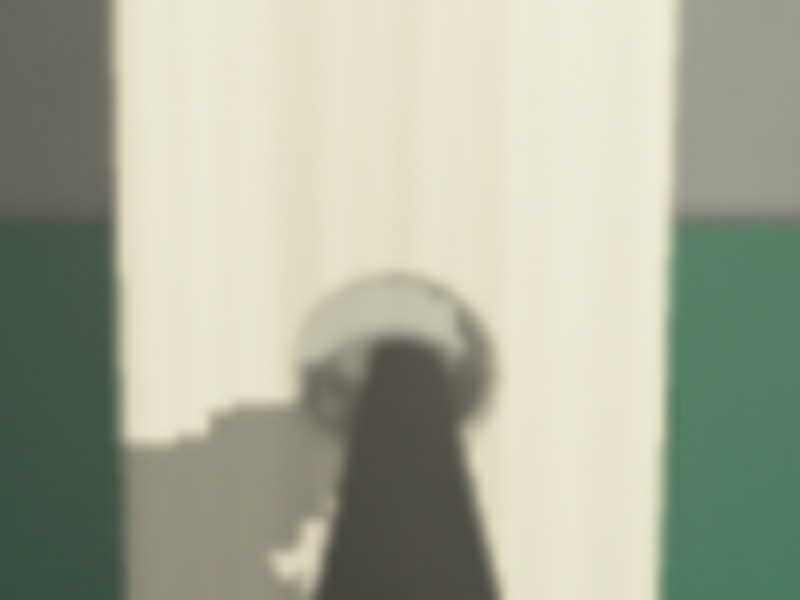

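Call:
{"op": "carry_out", "data": {"moves": [[0,0.003,0.01,0,-1],[0,0.003,0.02,0,-1],[0,0.003,0.03,0,-1],[0,0.003,0.03,0,-1]]}}

```text
clock: 8.25
eef_pos: [0.6446, 0.0155, 0.2321]
tool_rot: [0.998, -0.06, -0.0, 0.0]
ft_force: [0.5, -0.6, -2.2]
grip_width: 0.0166
```

Call:
{"op": "carry_out", "data": {"moves": [[0,0,0.01,0,-1],[0,0,0.02,0,-1],[0,0,0.03,0,-1],[0,0,0.04,0,-1],[0,0,0.04,0,-1]]}}

```text
clock: 8.75
eef_pos: [0.6446, 0.0154, 0.2281]
tool_rot: [0.998, -0.06, -0.0, 0.0]
ft_force: [-0.7, -1.8, -2.2]
grip_width: 0.0167
```

Call:
{"op": "carry_out", "data": {"moves": [[0,0.004,0.01,0,-1],[0,0.004,0.02,0,-1],[0,0.004,0.03,0,-1],[0,0.004,0.03,0,-1]]}}

```text
clock: 9.15
eef_pos: [0.6445, 0.0152, 0.2251]
tool_rot: [0.998, -0.06, -0.0, 0.0]
ft_force: [-0.3, -0.9, -2.0]
grip_width: 0.0166
```

Call:
{"op": "carry_out", "data": {"moves": [[0,0,0.01,0,-1],[0,0,0.02,0,-1],[0,0,0.03,0,-1],[0,0,0.03,0,-1]]}}

```text
clock: 9.55
eef_pos: [0.6445, 0.0151, 0.2223]
tool_rot: [0.998, -0.06, -0.0, 0.0]
ft_force: [0.1, -1.1, 0.0]
grip_width: 0.0166
```

Call:
{"op": "carry_out", "data": {"moves": [[0,0,0.01,0,-1],[0,-0.001,0.02,0,-1],[0,-0.002,0.03,0,-1],[0,-0.002,0.03,0,-1]]}}

```text
clock: 9.95
eef_pos: [0.6446, 0.0153, 0.2198]
tool_rot: [0.998, -0.06, 0.0, 0.0]
ft_force: [-1.6, -0.3, 5.0]
grip_width: 0.0164
```

```bash
python3 snap.py w10 wrist side; python3 - <<'E'
from h import *
crop(cv2.imread('pics/w10_wrist.png'),270,200,100,75,8,'w10c.png')
crop(cv2.imread('pics/w10_side.png'),210,140,120,110,5.4,'s10c.png')
E
```

```text
9.95 [0.6446 0.0153 0.2198] [-1.64 -0.26  4.96] 0.0164
```

View pics/w10c.png

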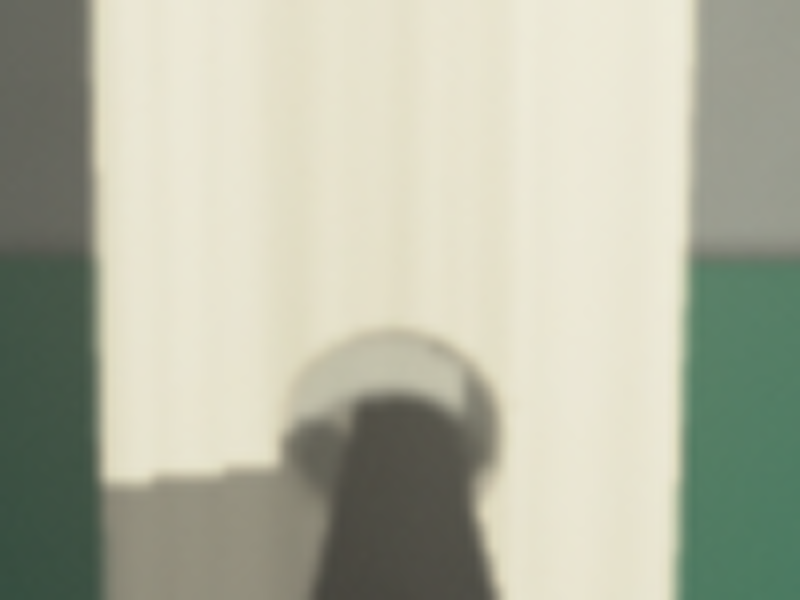

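View pics/s10c.png

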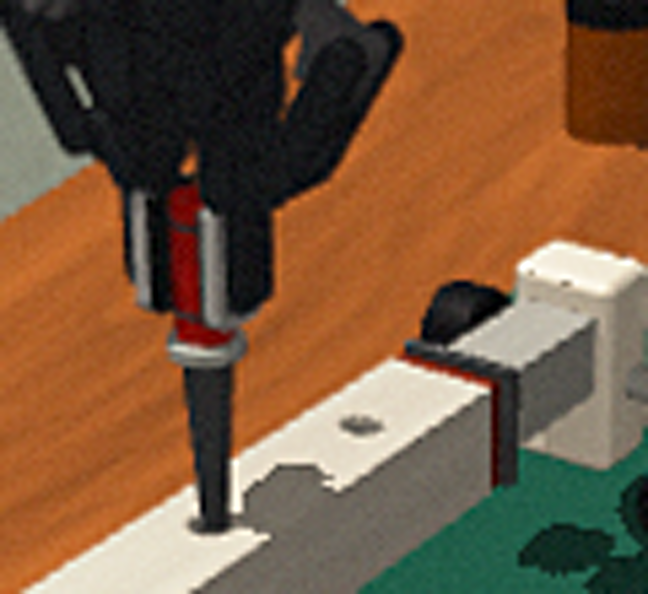

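Call:
{"op": "carry_out", "data": {"moves": [[0,0,0.01,0,-1],[0,-0.001,0.02,0,-1],[0,-0.002,0.03,0,-1],[0,-0.002,0.04,0,-1],[0,-0.002,0.04,0,-1]]}}

```text
clock: 10.55
eef_pos: [0.6446, 0.0154, 0.2163]
tool_rot: [0.998, -0.06, 0.0, 0.0]
ft_force: [-2.0, -0.4, 7.4]
grip_width: 0.0167
```

Call:
{"op": "carry_out", "data": {"moves": [[0,-0.001,0.01,0,-1],[0,-0.001,0.02,0,-1],[0,-0.002,0.03,0,-1],[0,-0.003,0.04,0,-1],[0,-0.003,0.05,0,-1],[0,-0.003,0.05,0,-1]]}}

```text
clock: 11.15
eef_pos: [0.6446, 0.0157, 0.2112]
tool_rot: [0.998, -0.06, 0.0, 0.0]
ft_force: [-3.2, -1.8, 7.4]
grip_width: 0.017
```

Call:
{"op": "carry_out", "data": {"moves": [[-0.003,0,0.01,0,-1],[-0.005,0,0.02,0,-1],[-0.005,0,0.03,0,-1],[-0.005,-0.001,0.04,0,-1],[-0.005,-0.001,0.05,0,-1],[-0.005,-0.001,0.05,0,-1]]}}

```text
clock: 11.75
eef_pos: [0.6444, 0.016, 0.2064]
tool_rot: [0.998, -0.06, 0.001, 0.0]
ft_force: [-2.7, -1.9, 7.5]
grip_width: 0.0162
```

Call:
{"op": "carry_out", "data": {"moves": [[-0.003,0,0.01,0,-1],[-0.006,0,0.02,0,-1],[-0.006,-0.001,0.03,0,-1],[-0.006,-0.002,0.04,0,-1],[-0.006,-0.002,0.05,0,-1],[-0.006,-0.002,0.05,0,-1]]}}

```text
clock: 12.35
eef_pos: [0.6442, 0.0162, 0.2015]
tool_rot: [0.998, -0.06, 0.001, -0.0]
ft_force: [-1.6, -2.0, 6.6]
grip_width: 0.0163
```

```bash
python3 snap.py w11 wrist side; python3 - <<'E'
from h import *
crop(cv2.imread('pics/w11_wrist.png'),270,200,100,75,8,'w11c.png')
crop(cv2.imread('pics/w11_side.png'),210,140,120,110,5.4,'s11c.png')
E
```

```text
12.35 [0.6442 0.0162 0.2015] [-1.63 -1.99  6.64] 0.0163
```

View pics/w11c.png

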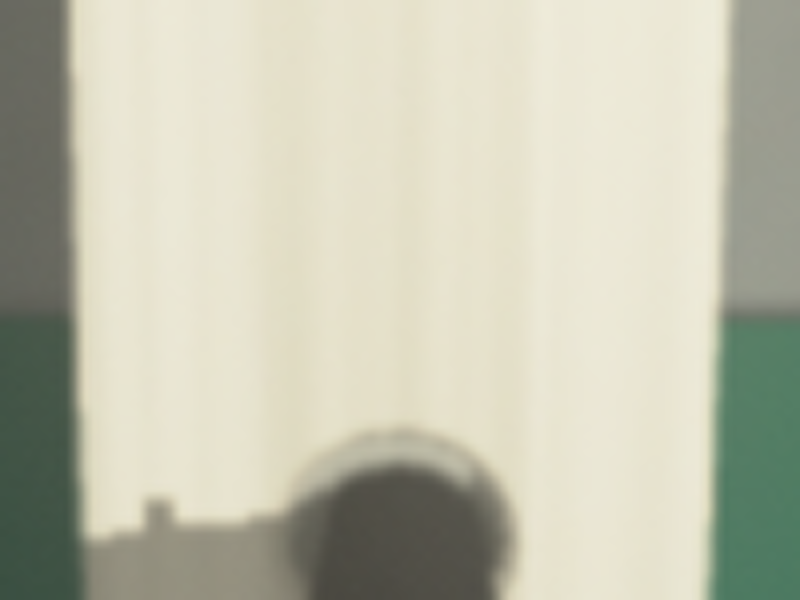

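View pics/s11c.png

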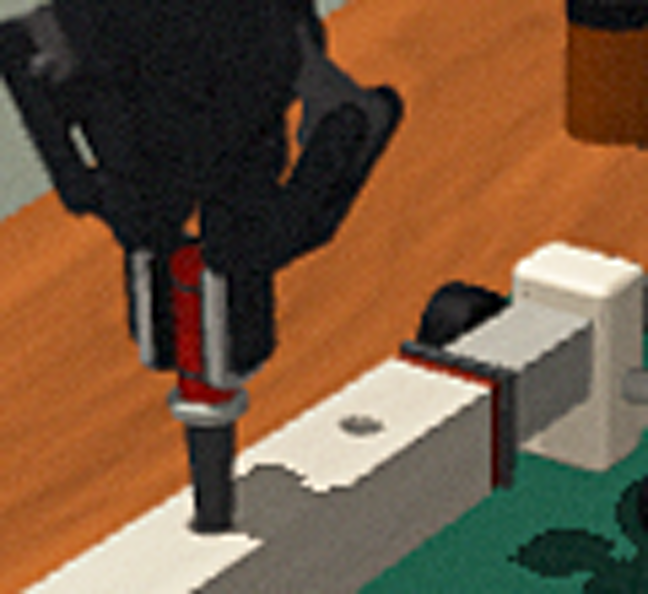

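Call:
{"op": "carry_out", "data": {"moves": [[-0.001,0,0.01,0,-1],[-0.002,0,0.02,0,-1],[-0.002,-0.001,0.03,0,-1],[-0.002,-0.002,0.04,0,-1],[-0.002,-0.002,0.04,0,-1]]}}

```text
clock: 12.95
eef_pos: [0.6441, 0.0164, 0.1976]
tool_rot: [0.998, -0.06, 0.001, -0.0]
ft_force: [-2.6, -1.3, 6.6]
grip_width: 0.0166
```

Call:
{"op": "carry_out", "data": {"moves": [[-0.001,0,0.01,0,-1],[-0.002,0,0.02,0,-1],[-0.002,-0.001,0.03,0,-1],[-0.002,-0.001,0.03,0,-1]]}}

```text
clock: 13.35
eef_pos: [0.644, 0.0166, 0.1946]
tool_rot: [0.998, -0.06, 0.001, -0.0]
ft_force: [-1.9, -1.7, 6.9]
grip_width: 0.0167
```

Call:
{"op": "carry_out", "data": {"moves": [[-0.001,0,0.01,0,-1],[-0.002,-0.001,0.02,0,-1],[-0.003,-0.001,0.03,0,-1],[-0.003,-0.001,0.03,0,-1]]}}

```text
clock: 13.75
eef_pos: [0.6439, 0.0167, 0.1916]
tool_rot: [0.998, -0.06, 0.002, -0.0]
ft_force: [-1.0, -1.4, 6.3]
grip_width: 0.0167
```

Call:
{"op": "carry_out", "data": {"moves": [[-0.001,0,0.01,0,-1],[-0.002,-0.001,0.02,0,-1],[-0.002,-0.001,0.02,0,-1]]}}

```text
clock: 14.05
eef_pos: [0.6438, 0.0169, 0.1897]
tool_rot: [0.998, -0.06, 0.002, -0.0]
ft_force: [-1.6, -1.9, 6.3]
grip_width: 0.0165
```

Call:
{"op": "carry_out", "data": {"moves": [[-0.001,0,0.01,0,-1],[-0.002,-0.001,0.02,0,-1],[-0.002,-0.001,0.02,0,-1]]}}

```text
clock: 14.35
eef_pos: [0.6438, 0.0169, 0.1879]
tool_rot: [0.998, -0.06, 0.002, -0.0]
ft_force: [-2.0, -2.2, 6.7]
grip_width: 0.0169
```

Call:
{"op": "carry_out", "data": {"moves": [[-0.001,0,0.01,0,-1],[-0.002,0,0.02,0,-1],[-0.002,0,0.02,0,-1]]}}

```text
clock: 14.65
eef_pos: [0.6437, 0.017, 0.1869]
tool_rot: [0.998, -0.06, 0.002, -0.0]
ft_force: [-2.7, -2.5, 10.8]
grip_width: 0.0165
```

Call:
{"op": "carry_out", "data": {"moves": [[-0.001,0,0.01,0,-1],[-0.002,-0.001,0.02,0,-1],[-0.002,-0.001,0.02,0,-1]]}}

```text
clock: 14.95
eef_pos: [0.6437, 0.0171, 0.186]
tool_rot: [0.998, -0.06, 0.003, -0.0]
ft_force: [-3.8, -2.0, 14.4]
grip_width: 0.0168
```

Call:
{"op": "carry_out", "data": {"moves": [[-0.001,0,0.01,0,-1],[-0.002,0,0.02,0,-1],[-0.002,0,0.02,0,-1]]}}

```text
clock: 15.25
eef_pos: [0.6437, 0.0171, 0.1852]
tool_rot: [0.998, -0.06, 0.004, -0.0]
ft_force: [-4.8, -1.7, 18.7]
grip_width: 0.0165
```

Call:
{"op": "carry_out", "data": {"moves": [[-0.003,0,0.005,0,-1],[-0.006,0,0.012,0,-1],[-0.006,0,0.018,0,-1],[-0.006,0,0.018,0,-1]]}}

```text
clock: 15.65
eef_pos: [0.6436, 0.0172, 0.1847]
tool_rot: [0.998, -0.06, 0.005, -0.0]
ft_force: [-5.8, -1.3, 22.5]
grip_width: 0.0165
```

Call:
{"op": "carry_out", "data": {"moves": [[0,0,0.006,0,-1],[0,0,0.006,0,-1],[0,0,0.006,0,-1],[0,0,0.006,0,-1]]}}

```text
clock: 16.05
eef_pos: [0.6436, 0.0171, 0.1845]
tool_rot: [0.998, -0.06, 0.005, -0.0]
ft_force: [-6.5, -1.5, 23.8]
grip_width: 0.0167
```

```bash
python3 snap.py w12 wrist side; python3 - <<'E'
from h import *
crop(cv2.imread('pics/w12_wrist.png'),220,200,200,150,4,'w12c.png')
crop(cv2.imread('pics/w12_side.png'),210,140,120,110,5.4,'s12c.png')
E
```

```text
16.05 [0.6436 0.0171 0.1845] [-6.54 -1.5  23.77] 0.0167
```

View pics/w12c.png

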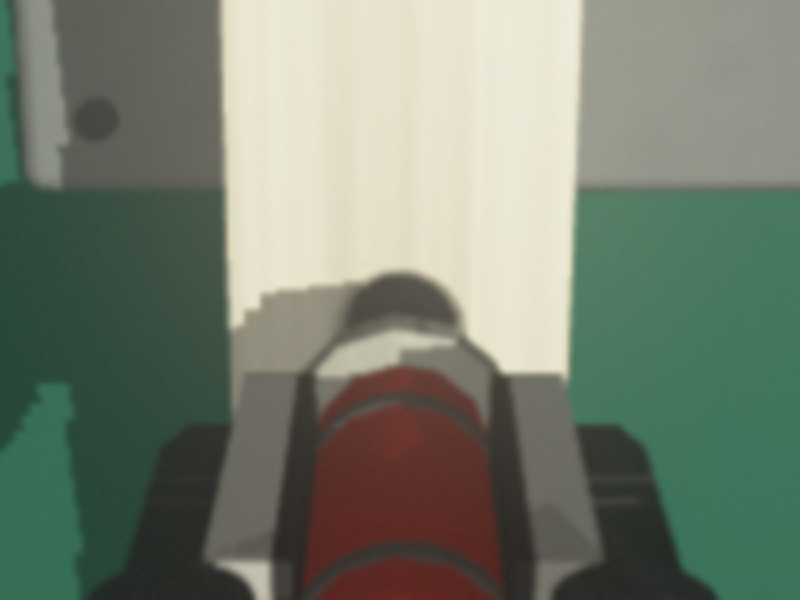

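View pics/s12c.png

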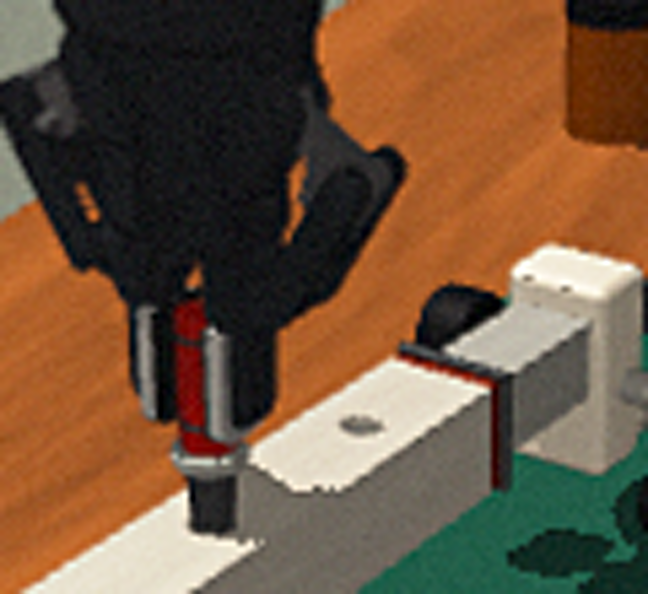

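Call:
{"op": "carry_out", "data": {"moves": [[0,0,-0.01,0,-1],[0,0,-0.025,0,-1],[0,0,-0.04,0,-1],[0,0,-0.055,0,-1],[0,0,-0.055,0,-1]]}}

```text
clock: 16.65
eef_pos: [0.6435, 0.0171, 0.1848]
tool_rot: [0.998, -0.06, 0.003, -0.0]
ft_force: [2.1, -1.7, 6.4]
grip_width: 0.0162
```

Call:
{"op": "carry_out", "data": {"moves": [[-0.002,0.003,-0.018,0,-1],[-0.002,0.003,-0.018,0,-1]]}}

```text
clock: 16.85
eef_pos: [0.6433, 0.017, 0.1849]
tool_rot: [0.998, -0.06, 0.002, -0.0]
ft_force: [5.4, -1.1, 0.3]
grip_width: 0.0169
```

Call:
{"op": "carry_out", "data": {"moves": [[0,0,0,0,-0.3],[0,0,0,0,0],[0,0,0,0,0],[0,0,0,0,0]]}}

```text
clock: 17.25
eef_pos: [0.6407, 0.0172, 0.1846]
tool_rot: [0.998, -0.06, -0.001, -0.0]
ft_force: [0.2, -0.1, -0.1]
grip_width: 0.0424
```

```bash
python3 snap.py w13 wrist side; python3 - <<'E'
from h import *
crop(cv2.imread('pics/w13_side.png'),210,140,120,110,5.4,'s13c.png')
E
```

```text
17.25 [0.6407 0.0172 0.1846] [ 0.18 -0.13 -0.07] 0.0424
```

View pics/w13_wrist.png

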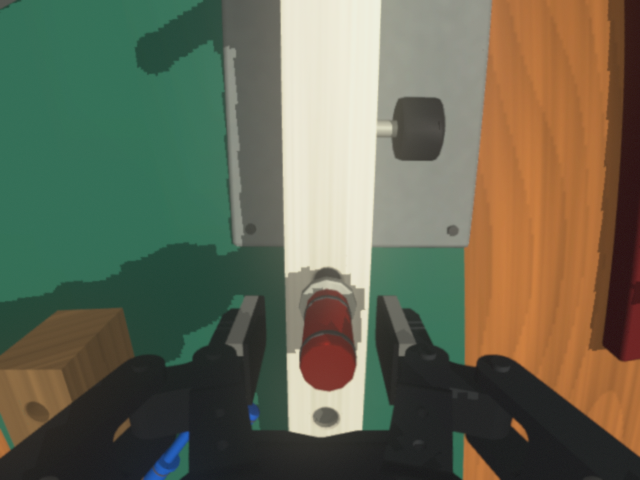

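View pics/s13c.png

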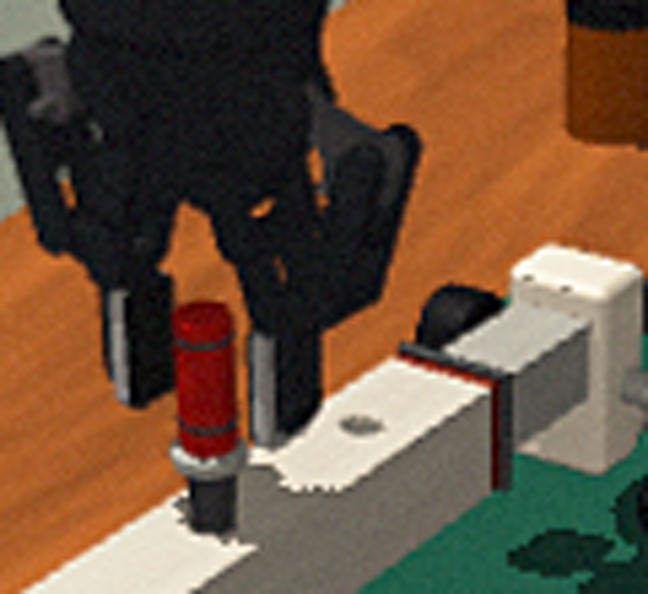

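Call:
{"op": "carry_out", "data": {"moves": [[0,0,-0.25,0,0],[0,0,-0.6,0,0.1],[0,0,-0.9,0,0.1],[0,0,-0.9,0,0.1]]}}

```text
clock: 17.75
eef_pos: [0.6433, 0.0171, 0.281]
tool_rot: [0.998, -0.06, 0.005, -0.001]
ft_force: [1.3, 0.1, 0.4]
grip_width: 0.0472
```

Call:
{"op": "carry_out", "data": {"moves": [[-0.3,0.3,0,0,0.1],[-0.65,0.65,0,0,0.1],[-0.95,0.96,0,0,0.1]]}}

```text
clock: 18.05
eef_pos: [0.5334, -0.0675, 0.2741]
tool_rot: [0.998, -0.06, -0.001, 0.0]
ft_force: [1.1, -0.0, 0.3]
grip_width: 0.0472
```

Call:
{"op": "carry_out", "data": {"moves": [[-0.3,0.3,0,0,0.1],[-0.65,0.65,0,0,0.1],[-0.94,0.96,0.2,0,0.1],[-0.94,0.96,0.5,0,0.1],[-0.94,0.96,0.8,0,0.1],[-0.94,0.96,0.8,0,0.1],[-0.94,0.96,0.8,0,0.1]]}}

```text
clock: 18.75
eef_pos: [0.43, -0.1507, 0.1952]
tool_rot: [0.998, -0.06, -0.001, -0.0]
ft_force: [0.7, 0.2, 0.7]
grip_width: 0.0469
```

```bash
python3 snap.py w14 wrist
```

```text
18.75 [ 0.43   -0.1507  0.1952] [0.73 0.25 0.71] 0.0469
```

View pics/w14_wrist.png

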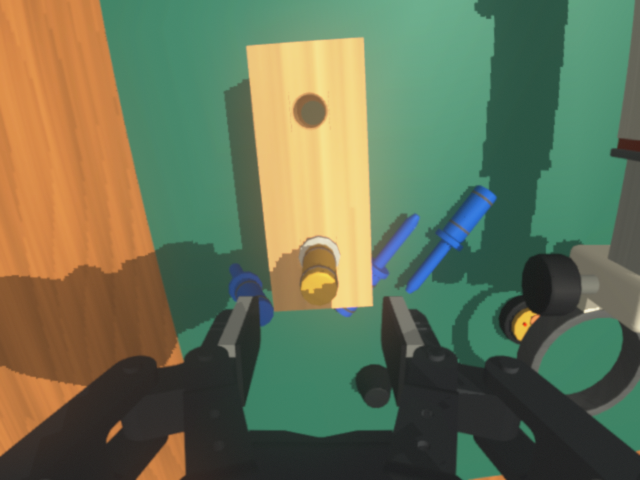

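```bash
python3 - <<'E'
from h import *
import pickle
m,o=pickle.load(open('pics/w14_wrist.pkl','rb'))
print(atz(m,(318.5,285),.14),o['eef_pos'])
E
```

```text
[ 0.42964244 -0.1505655   0.14      ] [ 0.43004544 -0.1506619   0.19518597]
```

Call:
{"op": "carry_out", "data": {"moves": [[0,0,0.25,0,0.1],[0,0,0.5,0,0.1],[0,0,0.66,0,0.1],[0,0,0.66,0,0.1],[0,0,0.66,0,0.1]]}}

```text
clock: 19.3
eef_pos: [0.4317, -0.151, 0.1306]
tool_rot: [0.998, -0.06, 0.001, 0.0]
ft_force: [0.3, 0.3, 0.6]
grip_width: 0.0472
```

```bash
python3 snap.py w15 wrist
```

```text
19.3 [ 0.4317 -0.151   0.1306] [0.27 0.31 0.63] 0.0472
```

View pics/w15_wrist.png

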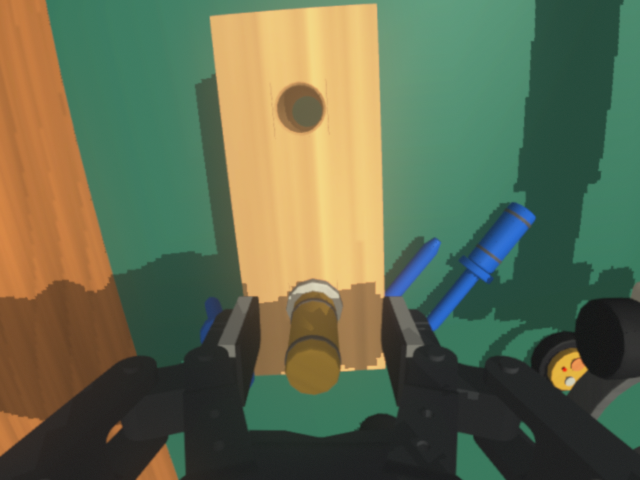

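Call:
{"op": "carry_out", "data": {"moves": [[-0.018,0,0.015,0,0.1],[-0.018,0,0.015,0,0.1],[-0.018,0,0.015,0,-0.3],[-0.018,0,0.015,0,-1],[-0.018,0,0.015,0,-1],[-0.018,0,0.015,0,-1],[-0.018,0,0.015,0,-1]]}}

```text
clock: 20.05
eef_pos: [0.429, -0.1508, 0.1282]
tool_rot: [0.998, -0.06, 0.0, 0.0]
ft_force: [-1.8, 0.0, 5.8]
grip_width: 0.0168
```

Call:
{"op": "carry_out", "data": {"moves": [[0,0,-0.1,0,-1],[0,0,-0.35,0,-1],[0,0,-0.65,0,-1],[0,0,-1,0,-1]]}}

```text
clock: 20.45
eef_pos: [0.4276, -0.1503, 0.2279]
tool_rot: [0.998, -0.06, -0.002, -0.0]
ft_force: [0.8, -0.2, -0.5]
grip_width: 0.0167
```

Call:
{"op": "carry_out", "data": {"moves": [[0,0,-0.3,0,-1],[0,0,-0.45,0,-1],[0,0,-0.45,0,-1],[0,0,-0.45,0,-1]]}}

```text
clock: 20.85
eef_pos: [0.4284, -0.1505, 0.2722]
tool_rot: [0.998, -0.06, -0.0, -0.0]
ft_force: [0.0, 0.5, -1.1]
grip_width: 0.0165
```

```bash
python3 snap.py w16 wrist side
```

```text
20.85 [ 0.4284 -0.1505  0.2722] [ 0.04  0.47 -1.13] 0.0165
```

View pics/w16_wrist.png

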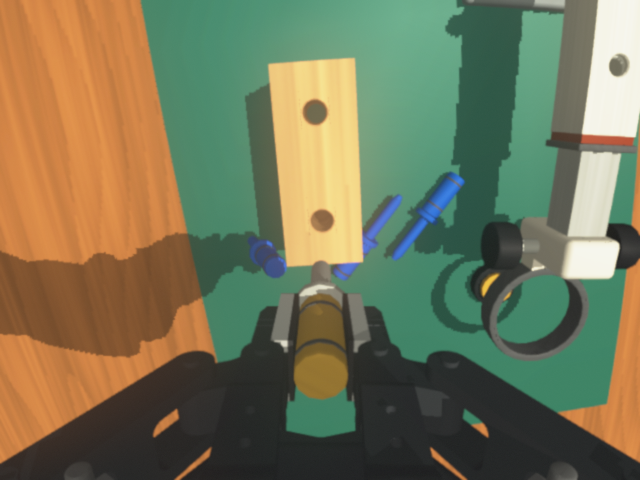

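View pics/w16_side.png

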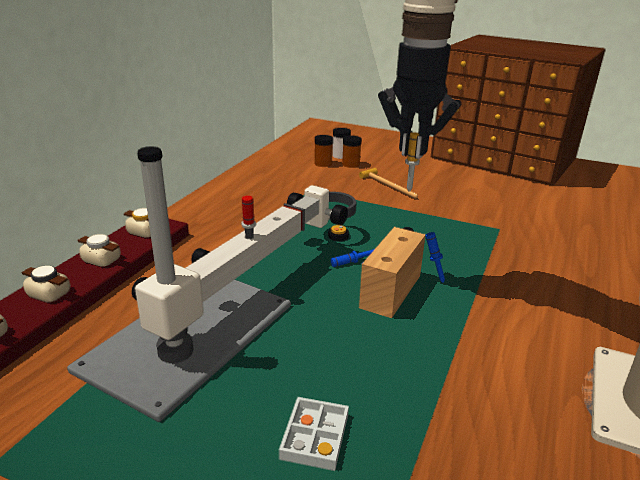

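Call:
{"op": "carry_out", "data": {"moves": [[0.3,-0.2,0,0,-1],[0.6,-0.4,0,0,-1],[0.9,-0.56,0,0,-1],[0.97,-0.56,0,0,-1]]}}

```text
clock: 21.35
eef_pos: [0.5337, -0.105, 0.2703]
tool_rot: [0.998, -0.059, -0.001, -0.001]
ft_force: [-0.5, -0.2, -1.5]
grip_width: 0.0165
```

Call:
{"op": "carry_out", "data": {"moves": [[0.3,-0.2,0,0,-1],[0.6,-0.4,0,0,-1],[0.9,-0.56,0.1,0,-1],[0.97,-0.56,0.3,0,-1],[0.97,-0.56,0.35,0,-1],[0.97,-0.56,0.35,0,-1],[0.97,-0.56,0.35,0,-1]]}}

```text
clock: 22.05
eef_pos: [0.6338, -0.0634, 0.238]
tool_rot: [0.998, -0.061, -0.0, 0.0]
ft_force: [0.9, -0.2, -1.2]
grip_width: 0.0163
```

```bash
python3 snap.py w17 wrist side;  python3 - <<'E'
from h import *
crop(cv2.imread('pics/w17_wrist.png'),240,180,160,120,5,'w17c.png')
crop(cv2.imread('pics/w17_side.png'),210,140,120,110,5.4,'s17c.png')
E
```

```text
22.05 [ 0.6338 -0.0634  0.238 ] [ 0.92 -0.23 -1.19] 0.0163
```

View pics/w17c.png

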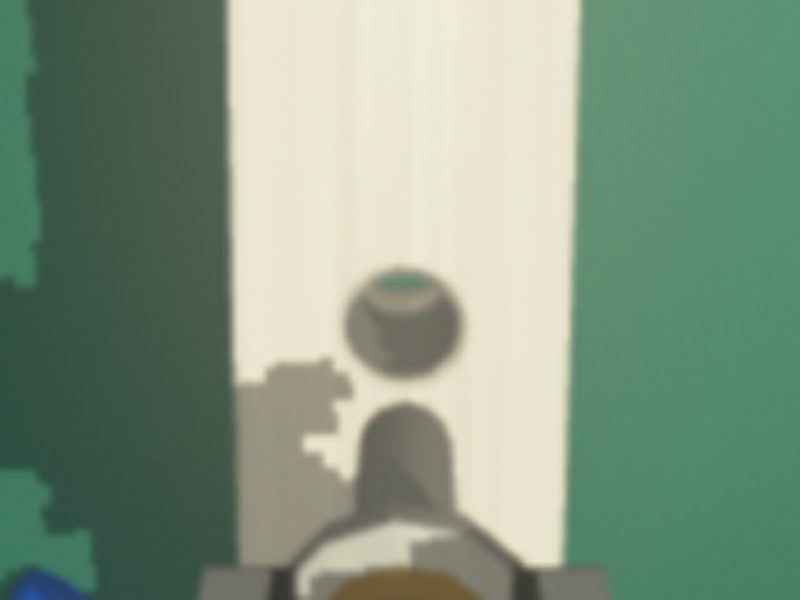

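View pics/s17c.png

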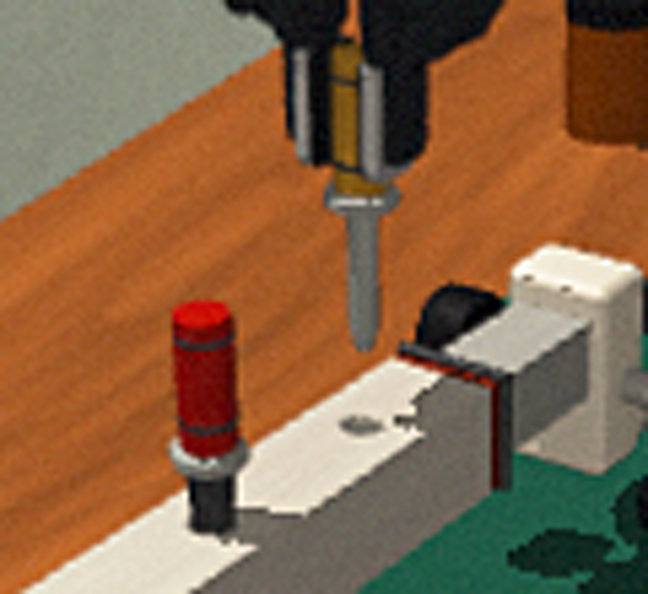

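```bash
python3 - <<'E'
from h import *
import pickle
m,o=pickle.load(open('pics/w17_wrist.pkl','rb'));p=o['eef_pos']
B=atz(m,(240+404.5/5,180+323.5/5),.125);print('B',B)
for dz in (.086,.0885):
  q=[p[0],p[1],p[2]-dz];print('tip pred crop',(proj(m,q)-[240,180])*5, (proj(m,np.array(q)+np.array([.12,.993,0])*.0025)-[240,180])*5)
  c=tri_=None
d=B[:2]-p[:2]; X=R.from_quat(o['tool_rot']).as_matrix();print('tool delta to B',X.T@[*d,0])
E
```

```text
B [ 0.63468398 -0.06245422  0.125     ]
tip pred crop [397.73248096 410.1047893 ] [397.69900761 388.01331503]
tip pred crop [397.80439376 402.08841462] [397.77156377 380.21014419]
tool delta to B [ 7.23359314e-04 -1.03937702e-03 -7.75178878e-07]
```

Call:
{"op": "carry_out", "data": {"moves": [[0,-0.01,0.1,0,-1],[0,-0.01,0.2,0,-1],[0,-0.01,0.2,0,-1],[0,-0.01,0.2,0,-1]]}}

```text
clock: 22.55
eef_pos: [0.6344, -0.0618, 0.217]
tool_rot: [0.998, -0.06, -0.001, -0.0]
ft_force: [0.4, 0.3, -0.5]
grip_width: 0.0167
```

```bash
python3 snap.py w18 wrist side;  python3 - <<'E'
from h import *
crop(cv2.imread('pics/w18_wrist.png'),270,220,100,75,8,'w18c.png')
crop(cv2.imread('pics/w18_side.png'),220,160,100,90,6.6,'s18c.png')
E
```

```text
22.55 [ 0.6344 -0.0618  0.217 ] [ 0.39  0.25 -0.52] 0.0167
```

View pics/w18c.png

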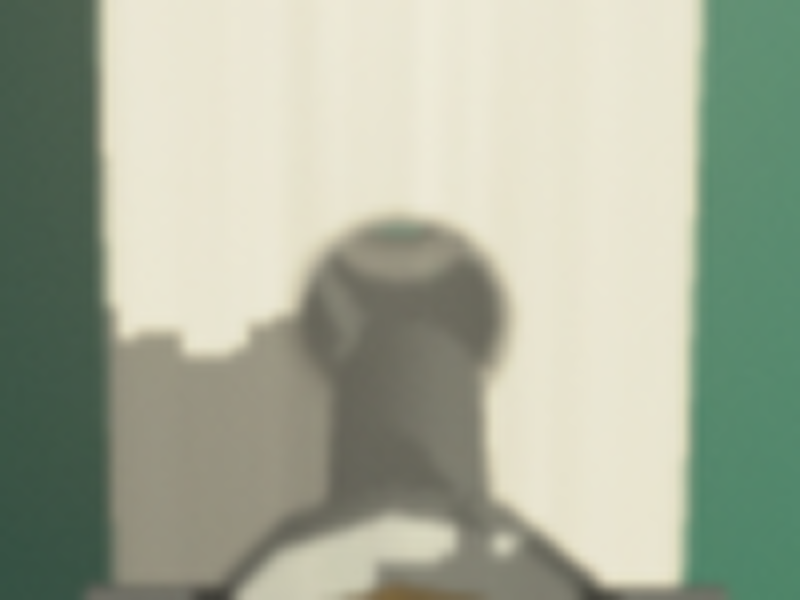

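View pics/s18c.png

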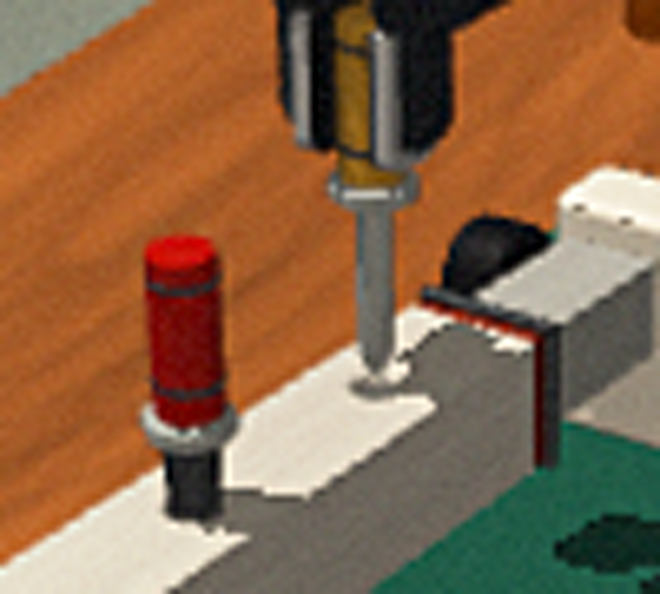

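Call:
{"op": "carry_out", "data": {"moves": [[-0.002,-0.003,0.04,0,-1],[-0.002,-0.003,0.08,0,-1],[-0.002,-0.003,0.1,0,-1],[-0.002,-0.003,0.1,0,-1]]}}

```text
clock: 23.05
eef_pos: [0.6344, -0.0615, 0.207]
tool_rot: [0.998, -0.06, -0.001, -0.0]
ft_force: [0.8, -1.1, -0.8]
grip_width: 0.0168
```

Call:
{"op": "carry_out", "data": {"moves": [[0,0.002,0.02,0,-1],[0,0.002,0.04,0,-1],[0,0.002,0.05,0,-1],[0,0.002,0.05,0,-1]]}}

```text
clock: 23.45
eef_pos: [0.6345, -0.0617, 0.2025]
tool_rot: [0.998, -0.06, -0.0, -0.0]
ft_force: [0.1, 0.2, -0.4]
grip_width: 0.0168
```

Call:
{"op": "carry_out", "data": {"moves": [[0,0,0.02,0,-1],[0,0,0.04,0,-1],[0,0,0.06,0,-1],[0,0,0.06,0,-1]]}}

```text
clock: 23.85
eef_pos: [0.6344, -0.0617, 0.1962]
tool_rot: [0.998, -0.06, -0.0, -0.0]
ft_force: [-0.3, -1.2, -1.4]
grip_width: 0.0168
```

Call:
{"op": "carry_out", "data": {"moves": [[0,0,0.02,0,-1],[0,0,0.04,0,-1],[0,0,0.06,0,-1],[0,0,0.06,0,-1]]}}

```text
clock: 24.25
eef_pos: [0.6344, -0.0617, 0.1902]
tool_rot: [0.998, -0.06, -0.0, -0.0]
ft_force: [-0.1, 0.4, -1.2]
grip_width: 0.0168
```

Call:
{"op": "carry_out", "data": {"moves": [[0,0,0.03,0,-1],[0,0,0.06,0,-1],[0,0,0.09,0,-1],[0,0,0.1,0,-1],[0,0,0.1,0,-1]]}}

```text
clock: 24.75
eef_pos: [0.6345, -0.0617, 0.1803]
tool_rot: [0.998, -0.06, -0.0, -0.0]
ft_force: [0.9, 0.4, -1.9]
grip_width: 0.0166
```

Call:
{"op": "carry_out", "data": {"moves": [[0,0,0.03,0,-1],[0,0,0.06,0,-1],[0,0,0.09,0,-1],[0,0,0.1,0,-1],[0,0,0.1,0,-1]]}}

```text
clock: 25.25
eef_pos: [0.6345, -0.0617, 0.1704]
tool_rot: [0.998, -0.06, -0.0, -0.0]
ft_force: [0.8, -0.2, -0.4]
grip_width: 0.0162
```

Call:
{"op": "carry_out", "data": {"moves": [[0,0,0.015,0,-1],[0,0,0.03,0,-1],[0,0,0.03,0,-1]]}}

```text
clock: 25.55
eef_pos: [0.6346, -0.0617, 0.1675]
tool_rot: [0.998, -0.06, -0.0, -0.0]
ft_force: [0.3, 1.2, -1.8]
grip_width: 0.0169
```

Call:
{"op": "carry_out", "data": {"moves": [[0,0,0.01,0,-1],[0,0,0.02,0,-1],[0,0,0.03,0,-1],[0,0,0.03,0,-1]]}}

```text
clock: 25.95
eef_pos: [0.6346, -0.0617, 0.1645]
tool_rot: [0.998, -0.06, -0.0, -0.0]
ft_force: [0.7, -1.1, -0.4]
grip_width: 0.0164
```

Call:
{"op": "carry_out", "data": {"moves": [[0,0,0.01,0,-1],[0,0,0.02,0,-1],[0,0,0.02,0,-1]]}}

```text
clock: 26.25
eef_pos: [0.6348, -0.0617, 0.1632]
tool_rot: [0.998, -0.06, 0.0, 0.0]
ft_force: [-0.9, 0.1, 1.3]
grip_width: 0.0167
```

```bash
python3 snap.py w19 wrist side;  python3 - <<'E'
from h import *
crop(cv2.imread('pics/w19_side.png'),220,160,100,90,6.6,'s19c.png')
E
```

```text
26.25 [ 0.6348 -0.0617  0.1632] [-0.92  0.14  1.29] 0.0167
```

View pics/s19c.png

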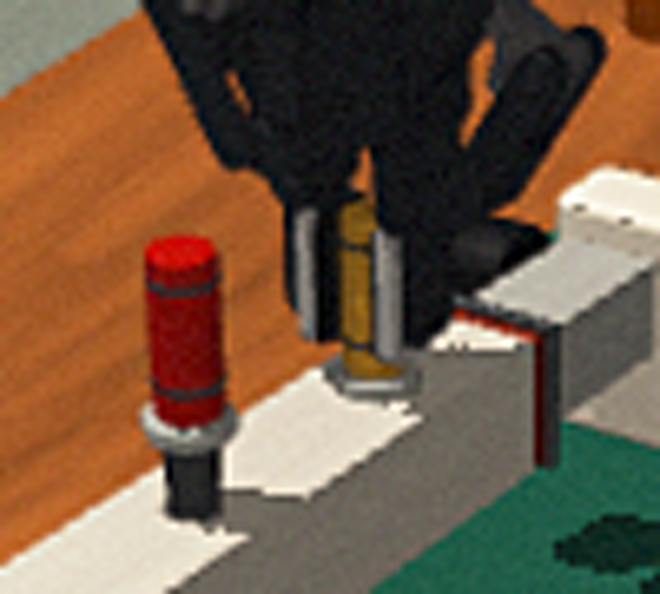

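Call:
{"op": "carry_out", "data": {"moves": [[0,0,0.01,0,-1],[0,0,0.015,0,-1],[0,0,0.015,0,-1],[0,0,0.015,0,-1]]}}

```text
clock: 26.75
eef_pos: [0.6348, -0.0617, 0.1632]
tool_rot: [0.998, -0.06, 0.001, 0.0]
ft_force: [-3.6, 0.0, 9.2]
grip_width: 0.0166
```

Call:
{"op": "carry_out", "data": {"moves": [[0,0,-0.01,0,-1],[0,0,-0.02,0,-1],[0,0,-0.02,0,-1]]}}

```text
clock: 27.05
eef_pos: [0.6348, -0.0617, 0.1632]
tool_rot: [0.998, -0.06, 0.0, 0.0]
ft_force: [-0.7, -0.3, 3.7]
grip_width: 0.0166
```

Call:
{"op": "carry_out", "data": {"moves": [[0,0,0,0,-0.3],[0,0,0,0,0],[0,0,0,0,0],[0,0,0,0,0]]}}

```text
clock: 27.45
eef_pos: [0.6346, -0.0617, 0.1629]
tool_rot: [0.998, -0.06, -0.0, -0.0]
ft_force: [-1.0, -0.6, -0.0]
grip_width: 0.043
```

Call:
{"op": "carry_out", "data": {"moves": [[0,0,-0.2,0,0],[0,0,-0.5,0,0.1],[0,0,-0.9,0,0.1],[0,0,-0.9,0,0.1]]}}

```text
clock: 27.85
eef_pos: [0.6375, -0.062, 0.26]
tool_rot: [0.998, -0.06, 0.006, 0.0]
ft_force: [-0.2, 0.6, 1.4]
grip_width: 0.0474
```

Call:
{"op": "carry_out", "data": {"moves": [[-0.3,0,0,0,0.1],[-0.6,0.3,0,0,0.1],[-0.9,0.5,0,0,0.1],[-0.9,0.5,0,0,0.1],[-0.9,0.5,0,0,0.1]]}}

```text
clock: 28.35
eef_pos: [0.5391, -0.1008, 0.2534]
tool_rot: [0.998, -0.061, 0.0, -0.0]
ft_force: [1.0, 0.9, -0.0]
grip_width: 0.0472
```

```bash
python3 snap.py w20 wrist side top;  python3 - <<'E'
from h import *
crop(cv2.imread('pics/w20_side.png'),220,160,100,90,6.6,'s20c.png')
crop(cv2.imread('pics/w20_top.png'),270,160,150,110,5,'t20c.png')
E
```

```text
28.35 [ 0.5391 -0.1008  0.2534] [ 0.97  0.92 -0.05] 0.0472
```

View pics/s20c.png

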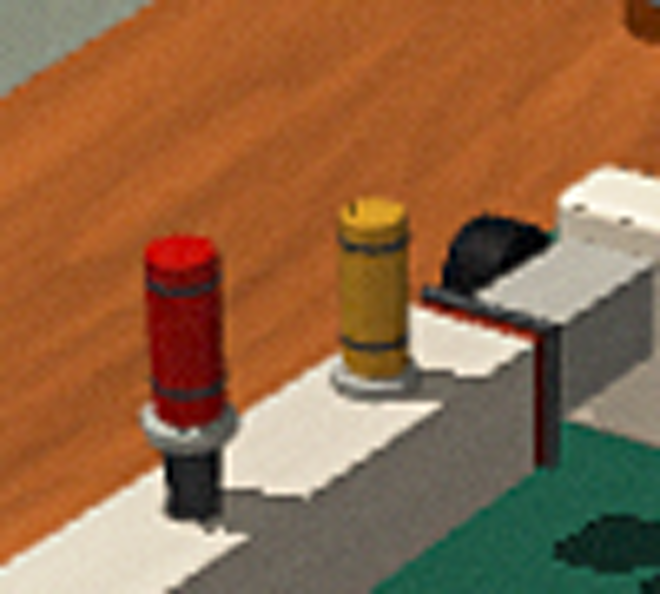

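View pics/t20c.png

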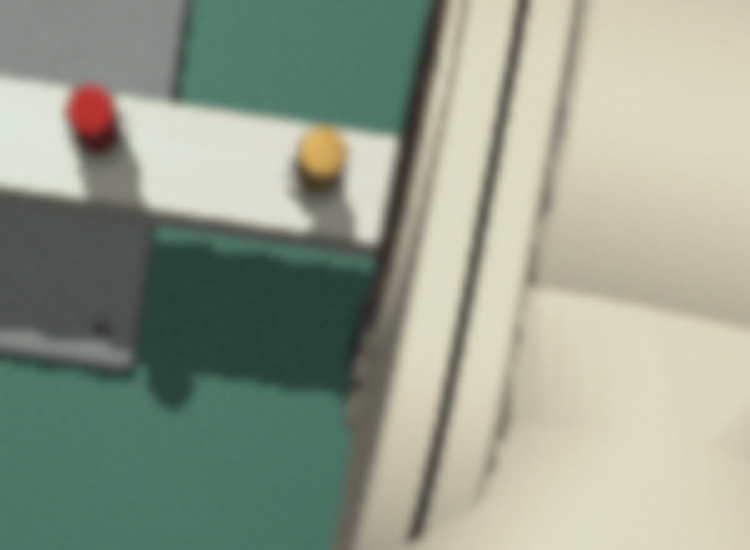

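View pics/w20_wrist.png

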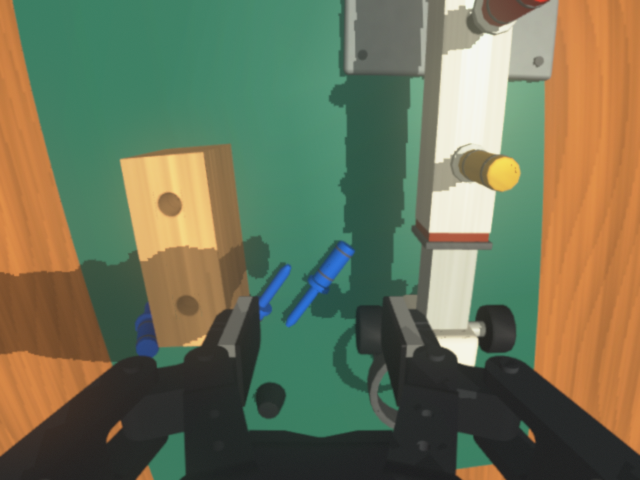

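```bash
python3 - <<'E'
from h import *
import pickle
T,_=pickle.load(open('pics/w20_top.pkl','rb'));S,_=pickle.load(open('pics/w20_side.pkl','rb'))
c=lambda p,x0,y0,s:(x0+(p[0]+.5)/s-.5,y0+(p[1]+.5)/s-.5)
r=c((91,111),270,160,5);b=c((322,151),270,160,5)
rs=c((183,249),220,160,6.6);bs=c((374,212),220,160,6.6)
A=np.array([.6444,.0163]);B=np.array([.6348,-.0635])
print('drift top',tri([T,S],[r,rs]),atz(T,r,.197)[:2]-A);print('pin top',tri([T,S],[b,bs]),atz(T,b,.175)[:2]-B)
E
```

```text
drift top [0.64274944 0.01648794 0.19570531] [-0.00186796  0.00015516]
pin top [ 0.63458897 -0.0643619   0.17453309] [ 0.00017279 -0.00063868]
```

```bash
python3 -c "
from workcell import order,bot
print(order.job_done()); print(bot.get_obs()['clock'])"
```

```text
the job is handed in; nothing more can be done
None
the job is handed in; nothing more can be done
```

I've pinned the boom as asked and handed the job in at about 28.5 s of the 61 s allowed; the hand-in gives no verdict.

- **Drift:** I worked it down in 2–5 mm steps through the hole nearer the pillar. Drawing the arm took about 6–7.5 N on the force reading. The force then climbed at the washer, and I stopped at a reading of 23.8 N, about 25 N on the drift with its own weight. I eased the load off before opening the jaws.
- **Pin:** It went down the other hole without catching and seated at about 9 N, with no further travel.

**Last checks, from the pictures after release:**
- **Drift:** it stands wedged with its collar about 21 mm above the sleeve, leaning about 0.03 rad at most. The arm's flange is on the washer.
- **Pin:** its top measured 174.5 mm up against 175 mm if fully home, and under 1 mm off centre.
- **Arm and loose things:** the gripper is clear of everything. I kept it clear of the loupe, tray and movement throughout, but did not measure them again at the end.

**Not confirmed or not as expected:**
- The forces between the drift and the stand can't be read. I judged the wedge only from the push, and from the drift staying put after release.
- The blue look-alike pins, upright in the first picture, were already lying down by 1.75 s, before the arm had come near them.

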